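# Put the left-over croutons away in the latched jar

## Robot

A 6-joint arm with a two-finger parallel gripper is mounted at the origin on the work surface. World frame = base frame: x ahead of the robot, y to its left, z up, the work surface at z = 0. Lengths are in m, angles in degrees, forces in N, time in s.
With the tool pointing down it reaches from about 0.4 to 0.825 m from the base axis. Payload 7 kg.
Tool frame: the origin (TCP) lies between the finger pads; the fingertips stand 22 mm ahead of it and the grasp point (between the pads) lies 3 mm ahead of it; z points along the fingers, y is the line along which they close (so a half turn about z gives the same grasp; the last joint's range is limited). The gripper opens to 88 mm and grips with 3 to 60 N. Pads are 19 mm wide; open, the fingers measure 130 mm over their backs; the gripper's body (78 mm by 193 mm) begins 47 mm behind the grasp point.
Start: joints at [-53.107, 20.546, 0.682, 0, -70.136, -16.507], TCP at [0.235, -0.633, 0.218] pointing down, gripper open.
Joint ranges: [-176.03, 176.03], [-82.01, 121.73], [-58.28, 71.71], [-173.87, 95.51], [-174.79, -0.11], [-173.66, 173.66]. Speed limits (degrees/s): [136.94, 136.94, 172.46, 180, 180, 180].

## Interface

Orientations are given as [roll, pitch, yaw] about the fixed x, y, z axes, in that order (R = Rz(yaw) Ry(pitch) Rx(roll)).
In Python, from plant import r, vision gives the robot as it stands.
- The arm moves only by the shell command python3 -m pendant 'ROWS' [FORCE]. ROWS is JSON, a list that holds one entry, the list of rows, each a list of 7 numbers: the shift along the tool's x, y, z scaled (see below), then the turn, a rotation vector about the tool's x, y, z scaled (see below), then the opening, from -1 (shut) to 1 (fully open). In form: [[[x, y, z, wx, wy, wz, fingers], ...]]. A call has exactly 8 rows; each row shifts and turns the commanded pose from where the row before left it, along the tool's axes as they then stand; what a row does not reach is not made up. The controller multiplies each number of a shift by 20 mm and each number of a turn by 4 degrees. A row lasts 1/10 s, in which the tool goes at most 50 mm and 8.59 degrees, less where a joint would pass 70% of its speed; a pose out of reach is approached as far as the arm can. A call with a number of a shift or a turn outside -1 to 1 is refused whole. A call with a gripper value outside its range is refused whole. The fingers move at their own pace and stop on an object; FORCE is the grip in N (left out, the last holds). Time passes only in rows, so rows that do not move let the fingers close, or fill a call up. It gives the time, the measured TCP pose, the force, the opening and the grip force at its end, in the units of the state.
- r.get_state(): the state, without advancing time (a new reading comes with each control period).
- vision.capture(name): name is "scene" or "top"; returns a dict with "frame" (480x640x3 uint8, blue, green, red), "depth" (480x640 float32, m along the optical axis (not along the pixel's ray), 0 where there is no reading), "camera_matrix" (3x3 intrinsics, pixels), "extrinsics" (4x4, takes a point from world to camera coordinates). Camera axes: x right, y up, looking along -z (the intrinsics and any distortion apply to the point x, -y, -z); pixel columns grow to the right and rows downward; lengths in m; the calibration is good to about 2 mm. A picture is of the moment at which its call begins.
- r.close_job(): hands the job in; it is judged then, once.
The state is a dict: "time_s": time; "joints": joint angles; "qd": joint speeds; "joint_torque": joint torques, N m; "tcp_pos": TCP position; "eef_rot": TCP orientation; "contact_force": force on the tool from outside, world axes, zero at the start; "moment": the same for the moment, N m; "gripper_width": finger opening in m; "gripper_force": force on a finger pad.
Only numpy, scipy, OpenCV 4.12 (cv2) and the standard library are available. Lean on these libraries where they do the work, as an engineer would, in place of code of your own. Each camera call takes 0.05 s, during which the arm holds its last target. There are 200 camera calls.

## Task

Dinner is over: set the funnel fully home in the mouth of the storage jar and tip all the left-over croutons from the scoops through it into the jar, leaving every scoop standing upright on the table. Then stand the funnel on its neck on the table again, put the lid squarely on the jar, and swing the latch bar over the lid until it rests in its catch; leave the glass, the mill and the bowl where they are.

Things in the scene. Friction and masses are not known exactly. Their poses are not given: they have to be found in the camera images.
- jar: Clear glass jar fixed on the table: outer 88 mm, bore 80 mm, 130 mm high, inner floor 6 mm up. Origin: centre of its underside. It carries a swing bar latch: pivot post at local (-26, 70) mm, catch (a small steel C, open towards -x) at (-22, -74) mm, both up to 151 mm high. Closed, the bar crosses over the lid along local y at x = -26 mm, on the robot's side of the lid's knob.
- jar_mouth (a point): Centre of the jar's mouth, 130 mm above its underside.
- latch (a joint): Swing bar latch: flat steel bar 11 mm wide, 146 mm long, turning level about an upright pivot, from 139 to 147 mm above the table. 0 rad = closed, its end in the catch; it opens towards -x of the jar (clockwise seen from above), up to 1.6 rad. Friction keeps it where it is left.
- latch_knob (a point): Middle of the upright black knob on the latch bar (14 mm diameter, from 147 to 183 mm above the table; this point is at 165 mm), 118 mm from the pivot.
- latch_pivot (a point): Axis of the latch's pivot, at the height of the top of the bar (147 mm).
- funnel: Wide steel funnel: neck 68 mm outer, 62 mm inner diameter, 12 mm long, then a cone to 160 mm outer diameter at 62 mm height. Origin: centre of the neck's lower end, z up. Upright grip tab on the rim at local y = -84 mm: 9 mm thick (along y), 36 mm wide (along x), z from 50 to 118 mm. Fully home, the cone rests on the jar's rim and the origin is about 111 mm above the jar's underside.
- funnel_tab (a point): Middle of the free part of the funnel's tab, 95 mm above the neck's lower end.
- lid: Round wooden lid: plug 66 mm diameter and 8 mm deep, above it a disc 94 mm diameter and 6 mm thick, above that a central knob 22 mm diameter and 54 mm high. Origin: centre of the plug's underside (total height 68 mm). On the jar the disc rests on the rim, the origin 122 mm above the jar's underside.
- scoop0: Serving scoop, blue stoneware, one of three alike: flat tray, local x from -47 mm (open front) to +52 mm, 72 mm wide, floor 5 mm, side walls 40 mm high, 5 mm thick. The back wall (x 42 to 52 mm) rises into an upright grip tab 10 mm thick (along x), 36 mm wide (along y), up to z = 96 mm. Origin: underside, 47 mm behind the open front. Holds two, one or no croutons.
- scoop1: Serving scoop, blue stoneware, one of three alike: flat tray, local x from -47 mm (open front) to +52 mm, 72 mm wide, floor 5 mm, side walls 40 mm high, 5 mm thick. The back wall (x 42 to 52 mm) rises into an upright grip tab 10 mm thick (along x), 36 mm wide (along y), up to z = 96 mm. Origin: underside, 47 mm behind the open front. Holds two, one or no croutons.
- scoop2: Serving scoop, blue stoneware, one of three alike: flat tray, local x from -47 mm (open front) to +52 mm, 72 mm wide, floor 5 mm, side walls 40 mm high, 5 mm thick. The back wall (x 42 to 52 mm) rises into an upright grip tab 10 mm thick (along x), 36 mm wide (along y), up to z = 96 mm. Origin: underside, 47 mm behind the open front. Holds two, one or no croutons.
- crouton0: Crouton, a chunk of toasted bread 26 x 24 x 22 mm, origin at its centre, lying in one of the scoops; may be absent.
- crouton1: Crouton, a chunk of toasted bread 26 x 24 x 22 mm, origin at its centre, lying in one of the scoops; may be absent.
- crouton2: Crouton, a chunk of toasted bread 26 x 24 x 22 mm, origin at its centre, lying in one of the scoops; may be absent.
- crouton3: Crouton, a chunk of toasted bread 26 x 24 x 22 mm, origin at its centre, lying in one of the scoops; may be absent.
- crouton4: Crouton, a chunk of toasted bread 26 x 24 x 22 mm, origin at its centre, lying in one of the scoops; may be absent.
- crouton5: Crouton, a chunk of toasted bread 26 x 24 x 22 mm, origin at its centre, lying in one of the scoops; may be absent.
- glass: Stemless drinking glass, 80 mm wide, 100 mm high, bystander. Origin: centre of its underside.
- mill: Wooden pepper mill, 165 mm high, bystander. Origin: centre of its underside.
- bowl: White bowl, 130 mm wide, 70 mm high, bystander. Origin: centre of its underside.
There are look-alikes about, which are no part of the job. What is shaped like the scoop1 but orange is not meant. What is shaped like the lid but orange or turquoise is not meant.

How it is judged (in metres and radians):
On the way, in this order (a step that is already met when the one before it is completed fails the run):
1. the funnel sits fully home in the jar's mouth (horizontal distance between funnel and jar below 0.012 m and z of funnel in the frame of jar between 0.095 and 0.122 m and angle between funnel's own z axis and vertical below 0.15 rad), for 0.2 s.
2. all croutons are in the jar while the funnel is still in its mouth (all of step 1 and horizontal distance between each of crouton0, crouton1, crouton2, crouton3, crouton4, crouton5 and jar below 0.04 m and z of crouton0 in the frame of jar between 0 and 0.118 m and z of crouton1 in the frame of jar between 0 and 0.118 m and z of crouton2 in the frame of jar between 0 and 0.118 m and z of crouton3 in the frame of jar between 0 and 0.118 m and z of crouton4 in the frame of jar between 0 and 0.118 m and z of crouton5 in the frame of jar between 0 and 0.118 m), for 0.2 s.
3. the funnel stands on the table and the lid is on the jar (height (world z) of funnel below 0.015 m and angle between funnel's own z axis and vertical below 0.2 rad and horizontal distance between lid and jar below 0.01 m and z of lid in the frame of jar between 0.115 and 0.127 m and angle between lid's own z axis and vertical below 0.08 rad), for 0.2 s.
4. the latch rests in its catch over the lid (value of joint latch below 0.08 rad and horizontal distance between lid and jar below 0.01 m and z of lid in the frame of jar between 0.115 and 0.127 m and angle between lid's own z axis and vertical below 0.08 rad), for 0.2 s.
At the end, for the whole second after the job is handed in: All croutons in the jar below its mouth; the lid seated on the rim (within 10 mm of centre, 5 degrees of level); the latch within 0.08 rad of closed; the funnel on its neck and the three scoops upright on the table; all at rest (all of step 4 and horizontal distance between each of crouton0, crouton1, crouton2, crouton3, crouton4, crouton5 and jar below 0.04 m and z of crouton0 in the frame of jar between 0 and 0.118 m and z of crouton1 in the frame of jar between 0 and 0.118 m and z of crouton2 in the frame of jar between 0 and 0.118 m and z of crouton3 in the frame of jar between 0 and 0.118 m and z of crouton4 in the frame of jar between 0 and 0.118 m and z of crouton5 in the frame of jar between 0 and 0.118 m and height (world z) of funnel below 0.015 m and angle between funnel's own z axis and vertical below 0.2 rad and height (world z) of each of scoop0, scoop1, scoop2 below 0.012 m and angle between each of scoop0, scoop1, scoop2's own z axis and vertical below 0.15 rad and linear speed of each of scoop0, scoop1, scoop2, lid, funnel below 0.03 m/s); the robot touches nothing.
It fails at once if the glass is shifted by more than 3 cm or tipped (distance of glass from where it was at the start of the episode above 0.03 m or angle between glass's own z axis and vertical above 0.3 rad).
It fails at once if the mill is shifted by more than 3 cm or tipped (distance of mill from where it was at the start of the episode above 0.03 m or angle between mill's own z axis and vertical above 0.3 rad).
It fails at once if the bowl is shifted by more than 3 cm or tipped (distance of bowl from where it was at the start of the episode above 0.03 m or angle between bowl's own z axis and vertical above 0.3 rad).
Of crouton0, crouton1, crouton2, crouton3, crouton4, crouton5 only 3 to 5 are there at a start; the rules pass over those that are not, and their reading is None.
At some moment in a run one of scoop0, scoop1, scoop2 may be knocked a few centimetres aside while the robot is not near it.
It also fails if it takes over 210 s, if anything falls off the work surface, if the arm or the gripper's body presses on something with over 40 N, if the wrist force passes 120 N, or if a joint passes its speed limit or range.

## Working session

There is one attempt and no reset: what is moved stays moved. The work goes in short steps, Python scripts to look and compute and a shell command to move; the robot and the scene stay as the last step left them, time stands still between calls to the robot, and variables do not carry over. Pictures are saved under pics/ and viewed, at most 14 in all, crops included, and the job is handed in when it is done.

```bash
ls; mkdir -p pics
cat > h.py <<'E'
import numpy as np, cv2
from plant import r, vision
def cap(n):
    c=vision.capture(n); np.savez('/tmp/%s.npz'%n,**c); return c
def load(n): return dict(np.load('/tmp/%s.npz'%n))
def world(c):
    d=c['depth']; K=c['camera_matrix']; E=c['extrinsics']
    v,u=np.mgrid[:480,:640]
    p=np.stack([(u-K[0,2])/K[0,0]*d,-(v-K[1,2])/K[1,1]*d,-d],-1)
    w=(p-E[:3,3])@E[:3,:3]
    w[d==0]=np.nan
    return w
E
python3 - <<'E'
from h import *
for n in ('scene','top'):
    c=cap(n); cv2.imwrite('pics/%s0.png'%n,c['frame']); print(c['camera_matrix'],c['extrinsics'],(c['depth']==0).mean())
    E=c['extrinsics'];print('cam pos',-E[:3,:3].T@E[:3,3])
print(r.get_state())
E
```

```text
pics
[[532.64488095   0.         329.76003071]
 [  0.         532.64488095 239.26402835]
 [  0.           0.           1.        ]] [[ 0.58207275  0.81287067 -0.02079887 -0.34652812]
 [-0.56127324  0.42015603  0.71305067  0.24103332]
 [ 0.58835675 -0.40337352  0.70080393 -1.69926972]
 [ 0.          0.          0.          1.        ]] 0.004072265625
cam pos [ 1.33676693 -0.50502946  1.01177853]
[[446.07701626   0.         323.95418972]
 [  0.         446.07701626 246.17828014]
 [  0.           0.           1.        ]] [[ 0.00348942 -0.99985972  0.01638213  0.02652934]
 [ 0.98060199  0.00663187  0.19589732 -0.57095232]
 [-0.19597848  0.01538078  0.98048757 -1.04798515]
 [ 0.          0.          0.          1.        ]] 0.004036458333333334
cam pos [0.35440187 0.04643093 1.13894983]
{'time_s': 0.1, 'joints': array([-5.31077909e+01,  2.05886470e+01,  6.39512518e-01, -1.67428088e-02,
       -7.01360584e+01, -1.65068675e+01]), 'qd': array([ 0.01370104, -0.05007509,  0.06889951,  0.04352388, -0.03024556,
        0.00717377]), 'joint_torque': array([-2.23551098e-03, -5.84163308e+01,  2.93752635e+01,  7.01554298e+00,
        1.01308632e-02, -3.34057074e-05]), 'tcp_pos': array([ 0.23493806, -0.63232061,  0.21730838]), 'eef_rot': array([ 1.79913846e+02, -9.11657560e-03, -1.59620352e+02]), 'contact_force': array([-0.11348816, -0.9318907 ,  1.23268529]), 'moment': array([ 0.06042241, -0.02627783,  0.03163402]), 'gripper_force': 0.0, 'gripper_width': 0.08743888819332962}
```

View pics/scene0.png

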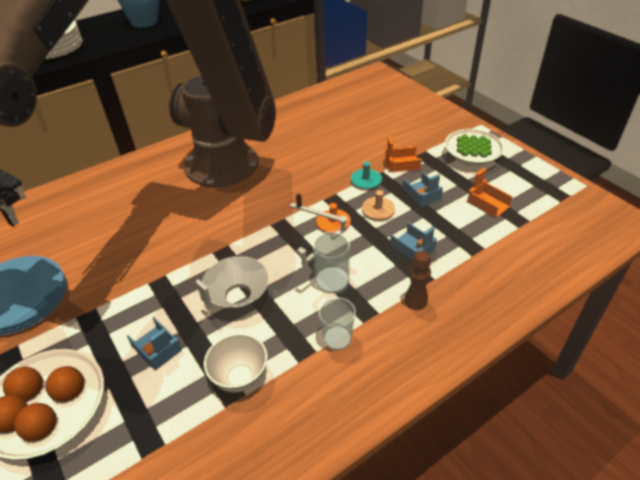

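View pics/top0.png

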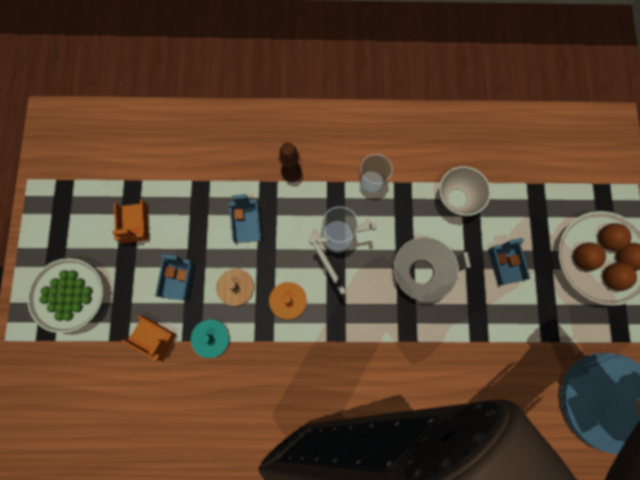

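```bash
cat >> h.py <<'E'
def near(w,f,x,y,R=0.085,zmin=0.004,zmax=0.3):
    m=(np.hypot(w[...,0]-x,w[...,1]-y)<R)&(w[...,2]>zmin)&(w[...,2]<zmax)
    return m
def circ(p):
    A=np.c_[2*p[:,:2],np.ones(len(p))]; s=np.linalg.lstsq(A,(p[:,:2]**2).sum(1),rcond=None)[0]
    return s[0],s[1],np.sqrt(s[2]+s[0]**2+s[1]**2)
def blue(f):
    h=cv2.cvtColor(f,cv2.COLOR_BGR2HSV); return (h[...,0]>95)&(h[...,0]<125)&(h[...,1]>90)
def scoop(cs,x,y):
    P=[]
    for c in cs:
        w=world(c); m=near(w,0,x,y)&blue(c['frame']); P.append(w[m])
    P=np.concatenate(P)
    tab=P[(P[:,2]>0.055)]
    lo=P[P[:,2]<0.055]
    rc=cv2.minAreaRect(P[:,:2].astype(np.float32)*1000)
    return tab,rc,P
E
python3 - <<'E'
from h import *
T,S=load('top'),load('scene')
wt,ws=world(T),world(S)
px={'scoopA':(245,218),'scoopB':(174,277),'scoopC':(510,262)}
for k,(u,v) in px.items():
    x,y=wt[v,u,:2]
    tab,rc,P=scoop([T,S],x,y)
    tc=(tab.min(0)+tab.max(0))/2
    print(k,(x,y),'tab n',len(tab),tab.mean(0).round(4),tab[:,2].max().round(4),'rect',[np.round(q,1) for q in rc], cv2.minAreaRect(tab[:,:2].astype(np.float32)*1000))
    for n,c,w in(('t',T,wt),('s',S,ws)):
        h=cv2.cvtColor(c['frame'],cv2.COLOR_BGR2HSV); m=near(w,0,x,y,.07,.012)&(h[...,0]<20)&(h[...,1]>80)
        print('  croutons',n,m.sum(),w[m].mean(0).round(3),w[m].max(0).round(3),w[m].min(0).round(3))
for k,(u,v),R in (('lid',(235,287),.06),('orange',(288,300),.06),('turq',(210,338),.06),('funnel',(425,270),.13),('bowl',(464,192),.08),('glass',(376,172),.06),('mill',(289,165),.05),('jar',(340,225),.07)):
    x,y=wt[v,u,:2]
    for n,w in(('t',wt),('s',ws)):
        p=w[near(w,0,x,y,R)]; print(k,n,len(p),'min',p.min(0).round(3),'max',p.max(0).round(3))
for n,w in(('t',wt),('s',ws)):
    x,y=wt[287,235,:2]; m=near(w,0,x,y,.06); p=w[m]; print('lid disc',circ(p[(p[:,2]<.02)]), 'knob',p[p[:,2]>.05].mean(0), (p[p[:,2]>.05].min(0)+p[p[:,2]>.05].max(0))/2)
    x,y=wt[270,425,:2]; p=w[near(w,0,x,y,.12)]; q=p[(p[:,2]>.055)&(p[:,2]<.068)]; print('funnel rim',circ(q),'tab',p[p[:,2]>.08].mean(0),p[p[:,2]>.08].max(0),p[p[:,2]>.08].min(0))
# crops
f=T['frame']; a=cv2.resize(f[180:360,110:310],None,fx=4,fy=4,interpolation=cv2.INTER_CUBIC)[:600]
b=cv2.resize(f[195:310,290:490],None,fx=4,fy=4,interpolation=cv2.INTER_CUBIC)
cv2.imwrite('pics/c1.png',cv2.resize(f[185:335,130:330],(800,600),interpolation=cv2.INTER_CUBIC)); cv2.imwrite('pics/c2.png',b)
E
```

```text
scoopA (np.float64(0.6546901016748742), np.float64(0.2355053622323257)) tab n 90 [0.6819 0.2366 0.0793] 0.097 rect [array([640.3, 230.9]), array([95.4, 68.2]), np.float64(7.3)] ((683.0050048828125, 238.31642150878906), (6.60085391998291, 35.56547546386719), 6.5147271156311035)
  croutons t 101 [0.661 0.25  0.023] [0.679 0.265 0.031] [0.647 0.239 0.012]
  croutons s 37 [0.665 0.24  0.033] [0.692 0.265 0.078] [0.641 0.217 0.016]
scoopB (np.float64(0.49717211250146925), np.float64(0.40633344772016716)) tab n 84 [0.533  0.3943 0.0847] 0.0977 rect [array([493.7, 401. ]), array([70.3, 94.9]), np.float64(82.9)] ((534.1917114257812, 396.73895263671875), (34.43010711669922, 8.364221572875977), 84.99825286865234)
  croutons t 205 [0.506 0.403 0.024] [0.522 0.433 0.036] [0.488 0.371 0.013]
  croutons s 37 [0.507 0.392 0.029] [0.535 0.414 0.063] [0.491 0.38  0.019]
scoopC (np.float64(0.5395952587471707), np.float64(-0.44615033620636013)) tab n 56 [ 0.5755 -0.4281  0.0839] 0.0977 rect [array([ 536.2, -439.5]), array([89.4, 71.5]), np.float64(11.9)] ((577.2350463867188, -431.4057922363281), (5.818
[... 1351 characters left out ...]
4  0.25436607 0.06508161] [0.47232883 0.25514069 0.06074903]
funnel rim (np.float64(0.5157035938956641), np.float64(-0.21943513581214863), np.float64(0.07556208879854394)) tab [ 0.52761337 -0.29974838  0.10550046] [ 0.54532892 -0.29467744  0.11984064] [ 0.51064449 -0.30852777  0.08068843]
lid disc (np.float64(0.47643961401222135), np.float64(0.2524337762150773), np.float64(0.03523783020248774)) knob [0.47852201 0.25163662 0.06277614] [0.47560853 0.25290139 0.06200712]
funnel rim (np.float64(0.5185161008324476), np.float64(-0.2223550791463873), np.float64(0.07672165293657533)) tab [ 0.53539295 -0.30393569  0.10444324] [ 0.55147193 -0.29593966  0.12205951] [ 0.5135027  -0.30972177  0.08109472]
```

View pics/c1.png

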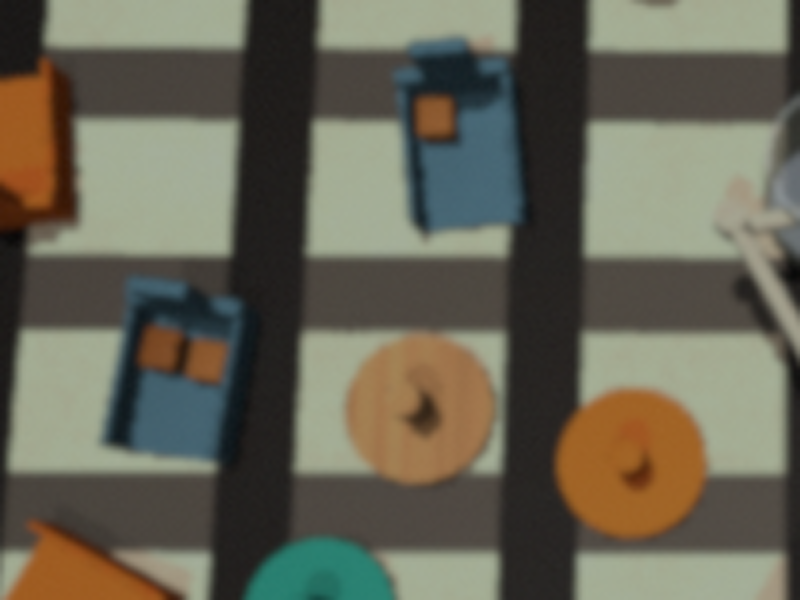

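View pics/c2.png

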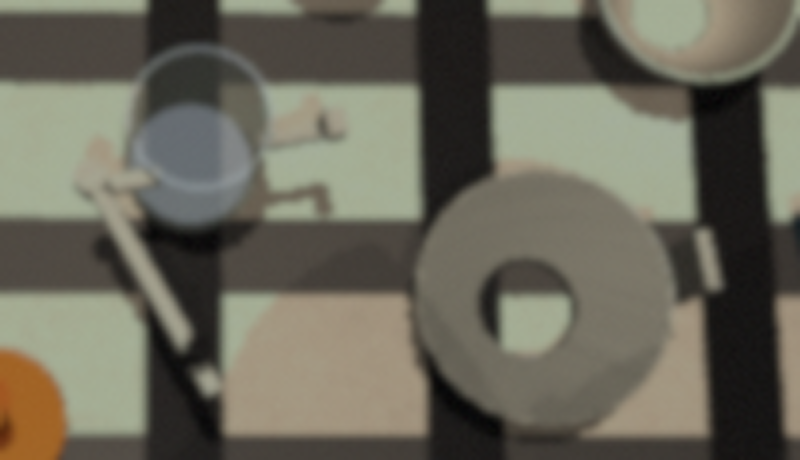

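Top view: the blue scoops are at (245,218) with 1 crouton, and (174,277) and (510,262) with 2 each. The orange look-alikes at (130,222) and (150,338) are left out. There are three lids: wood (235,287), orange (288,300) and turquoise (210,338). The wooden one fits the description, and the crop confirms it. The jar rim is at about (340,224), the latch pivot at (313,241) and the funnel at (425,270) with its tab at (467,260).

```bash
cat >> h.py <<'E'
def proj(c,p):
    p=np.atleast_2d(p); q=p@c['extrinsics'][:3,:3].T+c['extrinsics'][:3,3]; K=c['camera_matrix']
    return np.c_[K[0,2]+K[0,0]*q[:,0]/-q[:,2],K[1,2]-K[1,1]*q[:,1]/-q[:,2]]
def onz(c,u,v,z):
    K,E=c['camera_matrix'],c['extrinsics']; d=E[:3,:3].T@np.array([(u-K[0,2])/K[0,0],-(v-K[1,2])/K[1,1],-1]); o=-E[:3,:3].T@E[:3,3]
    return o+d*(z-o[2])/d[2]
def topof(cs,x,y,R,z0,z1):
    out=[]
    for c in cs:
        w=world(c); p=w[near(w,0,x,y,R,z0,z1)]
        out.append((len(p),p.mean(0).round(4),((p.min(0)+p.max(0))/2).round(4)) if len(p) else None)
    return out
E
python3 - <<'E'
from h import *
T,S=load('top'),load('scene'); wt,ws=world(T),world(S)
for n,w in (('t',wt),('s',ws)):
    m=near(w,0,.62,0,.16,.136,.2); k,l,st,ce=cv2.connectedComponentsWithStats(m.astype(np.uint8))
    for i in range(1,k):
        p=w[l==i]
        if len(p)>3: print(n,len(p),'c',p.mean(0).round(4),'min',p.min(0).round(4),'max',p.max(0).round(4),'px',ce[i].round(0))
    p=w[near(w,0,.645,-.01,.07,.115,.135)]; print('rim pts',len(p),circ(p) if len(p)>5 else '',(p.min(0)+p.max(0))/2, p.max(0)-p.min(0))
    q=w[near(w,0,.516,-.22,.12,.113,.13)]; print('tabtop',len(q),q.mean(0).round(4),(q.min(0)+q.max(0))/2,cv2.minAreaRect((q[:,:2]*1000).astype(np.float32)))
for nm,x,y in (('A',.683,.238),('B',.534,.396),('C',.577,-.431),('lid',.475,.253)):
    print(nm, topof([T,S],x,y,.03,*((.09,.105) if nm!='lid' else (.064,.08))))
# ray of rim ellipse centre from top crop
print(onz(T,290+202/4,195+115/4,.13))
# ortho image of mouth plane from both views, stacked
xs=np.arange(.56,.72,.00025);ys=np.arange(-.09,.07,.00025)
X,Y=np.meshgrid(xs[::-1],ys[::-1],indexing='ij'); P=np.stack([X,Y,0*X+.13],-1).reshape(-1,3)
ims=[]
for c in(T,S):
    uv=proj(c,P).astype(np.float32).reshape(X.shape+(2,)); im=cv2.remap(c['frame'],uv[...,0],uv[...,1],cv2.INTER_CUBIC); ims.append(im[:,:640][::2,::2])
cv2.imwrite('pics/jar.png',np.hstack([cv2.resize(i,(400,400)) for i in ims]))
E
```

```text
t 47 c [ 0.6016 -0.081   0.1479] min [ 0.595  -0.0881  0.1361] max [ 0.6095 -0.0744  0.1541] px [373. 225.]
t 334 c [0.5194 0.0302 0.1493] min [ 0.4603 -0.0075  0.1375] max [0.579  0.0673 0.1848] px [324. 261.]
rim pts 198 (np.float64(0.60709112015574), np.float64(-0.005640628539849202), np.float64(0.0424995540426237)) [ 0.6149536 -0.0119951  0.1239088] [0.07224644 0.09939727 0.01776   ]
tabtop 59 [ 0.5285 -0.3014  0.116 ] [ 0.5282987  -0.30219908  0.11643724] ((528.4287719726562, -301.3090515136719), (34.41653823852539, 9.751753807067871), 10.81199836730957)
s 340 c [0.5157 0.0233 0.1503] min [ 0.4611 -0.0136  0.137 ] max [0.5828 0.0678 0.1855] px [317. 211.]
s 62 c [ 0.6062 -0.0832  0.1466] min [ 0.596  -0.0889  0.1362] max [ 0.6157 -0.0757  0.1544] px [301. 252.]
rim pts 347 (np.float64(0.61114487145466), np.float64(-0.007829610539063114), np.float64(0.04243023636334403)) [ 0.6163434  -0.01619697  0.12455291] [0.07913051 0.10721267 0.0190099 ]
tabtop 53 [ 0.5323 -0.3029  0.117 ] [ 0.53102294 -0.30261198  0.11763422] ((531.1956176757812, -302.2658996582031), (35.165428161621094, 9.535944938659668), 6.464937210083008)
A [(62, array([0.685 , 0.2379, 0.0939]), array([0.6852, 0.2373, 0.0944])), (49, array([0.6895, 0.2365, 0.0957]), array([0.6887, 0.2372, 0.0952]))]
B [(62, array([0.5357, 0.3983, 0.0939]), array([0.5358, 0.398 , 0.094 ])), (42, array([0.5395, 0.3963, 0.0945]), array([0.54  , 0.3979, 0.0961]))]
C [(65, array([ 0.5794, -0.431 ,  0.0946]), array([ 0.5794, -0.4315,  0.0947])), (88, array([ 0.5826, -0.4332,  0.095 ]), array([ 0.5815, -0.4333,  0.095 ]))]
lid [(58, array([0.4722, 0.2549, 0.0665]), array([0.4723, 0.255 , 0.0675])), (31, array([0.4767, 0.253 , 0.0677]), array([0.4752, 0.2533, 0.068 ]))]
[ 0.60965978 -0.00779474  0.13      ]
```

View pics/jar.png

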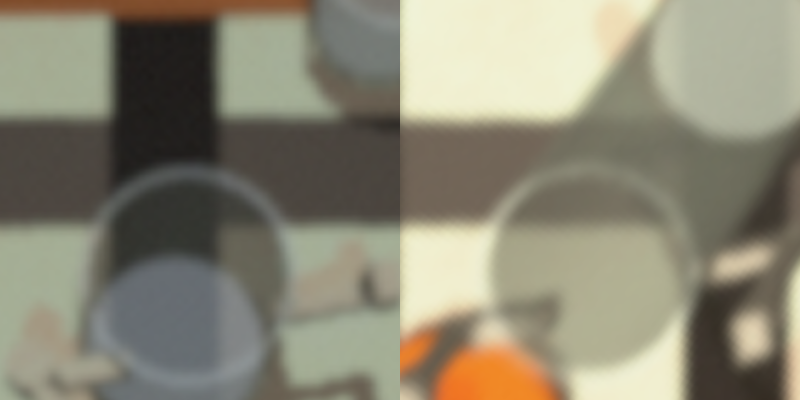

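The ortho view shows the jar rim centred at (187,275) on the left and (191,264) on the right, which puts the mouth at about (0.611,-0.0065). Next I move above the funnel tab.

```bash
cat >> h.py <<'E'
from scipy.spatial.transform import Rotation as Rn
def plan(x,y,z,yaw,tilt=0):
    s=r.get_state(); p=s['tcp_pos']; R0=Rn.from_euler('xyz',s['eef_rot'],degrees=True)
    Rt=Rn.from_euler('xyz',[180,0,yaw],degrees=True)*Rn.from_rotvec([tilt,0,0],degrees=True)
    rv=(R0.inv()*Rt).as_rotvec(degrees=True)/4; d=np.array([x,y,z])-p
    print('t',round(s['time_s'],1),'tcp',p.round(4),s['eef_rot'].round(1),'w',round(s['gripper_width'],4),'F',s['contact_force'].round(1),'J',s['joints'].round(0))
    print(' turn units',rv.round(2),'shift now-axes',(R0.inv().apply(d)/.02).round(2),'target-axes',(Rt.inv().apply(d)/.02).round(2))
E
python3 -m pendant '[[[-0.9,0.7,0,0,0,0.95,1],[-0.9,0.7,0,0,0,0.95,1],[-0.9,0.7,0,0,0,0.95,1],[-0.95,0.8,0,0,0,0,1],[-0.95,0.8,0,0,0,0,1],[-0.95,0.8,0,0,0,0,1],[-0.95,0.8,0,0,0,0,1],[-0.95,0.8,0,0,0,0,1]]]' 50
python3 -m pendant '[[[-0.95,0.8,0,0,0,0,1],[-0.95,0.8,0,0,0,0,1],[-0.95,0.8,0,0,0,0,1],[-0.95,0.8,0,0,0,0,1],[-0.95,0.8,0,0,0,0,1],[-0.95,0.8,0,0,0,0,1],[-0.95,0.8,0,0,0,0,1],[-0.95,0.8,0,0,0,0,1]]]'
python3 -c "
from h import *
plan(.530,-.302,.098,-171)"
```

```text
time_s: 0.9
tcp_pos: [0.3565, -0.4823, 0.2178]
eef_rot: [180.0, -0.0, -171.0]
contact_force: [-0.0, -0.8, -0.3]
gripper_width: 0.0875
gripper_force: 0.0
time_s: 1.7
tcp_pos: [0.4867, -0.3321, 0.2178]
eef_rot: [180.0, -0.0, -171.0]
contact_force: [0.3, -0.5, -0.4]
gripper_width: 0.0874
gripper_force: 0.0
t 1.7 tcp [ 0.4867 -0.3321  0.2178] [ 180.   -0. -171.] w 0.0874 F [ 0.3 -0.5 -0.4] J [-15.  13. -11.  -0. -67. -66.]
 turn units [ 0.01 -0.01 -0.  ] shift now-axes [-2.38  1.15  5.99] target-axes [-2.38  1.15  5.99]
```

```bash
python3 -m pendant '[[[-0.8,0.4,0.6,0,0,0,1],[-0.8,0.4,0.8,0,0,0,1],[-0.78,0.35,1,0,0,0,1],[0,0,1,0,0,0,1],[0,0,1,0,0,0,1],[0,0,1,0,0,0,1],[0,0,0.59,0,0,0,1],[0,0,0,0,0,0,1]]]' 50
python3 -m pendant '[[[0,0,0,0,0,0,-1],[0,0,0,0,0,0,-1],[0,0,0,0,0,0,-1],[0,0,0,0,0,0,-1],[0,0,0,0,0,0,-1],[0,0,0,0,0,0,-1],[0,0,0,0,0,0,-1],[0,0,0,0,0,0,-1]]]' 50
python3 -m pendant '[[[0,0,-0.2,0,0,0,-1],[0,0,-0.8,0,0,0,-1],[0,0,-1,0,0,0,-1],[0,0,-1,0,0,0,-1],[0,0,-1,0,0,0,-1],[0,0,-1,0,0,0,-1],[0,0,-1,0,0,0,-1],[0,0,-1,0,0,0,-1]]]' 50
python3 - <<'E'
from h import *
c=cap('scene');cv2.imwrite('pics/s1.png',c['frame'][60:460,:500]); T=cap('top')
plan(.530,-.302,.238,-171)
for n,c in(('t',T),('s',c)):
    w=world(c); m=near(w,0,.516,-.22,.11,.12,.22); p=w[m]; q=p[(p[:,2]>.15)]
    # rim plane: fit top-surface circle by z histogram
    print(n,len(p),p.min(0).round(3),p.max(0).round(3))
E
```

```text
time_s: 2.5
tcp_pos: [0.5283, -0.3026, 0.0958]
eef_rot: [179.9, -0.2, -171.0]
contact_force: [-1.1, -0.3, -0.2]
gripper_width: 0.0876
gripper_force: 0.0
time_s: 3.3
tcp_pos: [0.5298, -0.3029, 0.0984]
eef_rot: [-180.0, 0.0, -171.0]
contact_force: [0.0, 0.3, -0.1]
gripper_width: 0.029
gripper_force: 0.0
time_s: 4.1
tcp_pos: [0.5296, -0.3029, 0.2396]
eef_rot: [-180.0, 0.0, -171.0]
contact_force: [0.9, -0.4, 0.7]
gripper_width: 0.0003
gripper_force: 0.0
t 4.2 tcp [ 0.5311 -0.3036  0.242 ] [-179.8    0.3 -171. ] w 0.0003 F [0.2 0.5 0.1] J [-11.  14.  -6.   0. -70. -70.]
 turn units [-0.04  0.06  0.  ] shift now-axes [0.04 0.09 0.2 ] target-axes [0.04 0.09 0.2 ]Traceback (most recent call last):
  File "<stdin>", line 7, in <module>
    return umr_minimum(a, axis, None, out, keepdims, initial, where)
ValueError: zero-size array to reduction operation minimum which has no identity
```

View pics/s1.png

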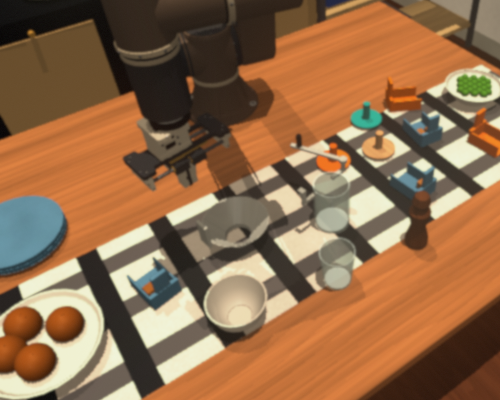

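The picture shows the shut gripper above the funnel, which is still standing at about (237,225). The fingers need about 1.3 s to close and I lifted too soon. I'll open, go down again and wait longer.

```bash
python3 - <<'E'
from h import *
T,S=load('top'),load('scene')
print(topof([T,S],.530,-.302,.03,.11,.125))
E
python3 -m pendant '[[[0,0,0,0,0,0,1],[0,0,0,0,0,0,1],[0,0,0,0,0,0,1],[0,0,0,0,0,0,1],[0,0,0,0,0,0,1],[0,0,1,0,0,0,1],[0,0,1,0,0,0,0.2],[0,0,1,0,0,0,0.2]]]' 50
python3 -m pendant '[[[0,0,1,0,0,0,0],[0,0,1,0,0,0,0],[0,0,1,0,0,0,0],[0,0,1,0,0,0,0],[0,0,0.1,0,0,0,0],[0,0,0,0,0,0,-1],[0,0,0,0,0,0,-1],[0,0,0,0,0,0,-1]]]' 50
python3 -m pendant '[[[0,0,0,0,0,0,-1],[0,0,0,0,0,0,-1],[0,0,0,0,0,0,-1],[0,0,0,0,0,0,-1],[0,0,0,0,0,0,-1],[0,0,0,0,0,0,-1],[0,0,0,0,0,0,-1],[0,0,0,0,0,0,-1]]]' 50
```

```text
[None, (65, array([ 0.5333, -0.3034,  0.1166]), array([ 0.5315, -0.3029,  0.1161]))]
time_s: 5.0
tcp_pos: [0.5297, -0.3029, 0.1776]
eef_rot: [-180.0, 0.0, -171.0]
contact_force: [0.6, -0.0, -0.5]
gripper_width: 0.0514
gripper_force: 0.0
time_s: 5.8
tcp_pos: [0.5304, -0.3032, 0.0976]
eef_rot: [-180.0, 0.1, -171.0]
contact_force: [-0.2, -0.2, 0.9]
gripper_width: 0.0253
gripper_force: 0.0
time_s: 6.6
tcp_pos: [0.5301, -0.3032, 0.0967]
eef_rot: [-180.0, 0.0, -171.0]
contact_force: [-0.5, -1.6, 4.9]
gripper_width: 0.0088
gripper_force: 50.0
```

```bash
python3 -m pendant '[[[0,0,-0.2,0,0,0,-1],[0,0,-0.6,0,0,0,-1],[0,0,-1,0,0,0,-1],[0,0,-1,0,0,0,-1],[0,0,-1,0,0,0,-1],[0,0,-1,0,0,0,-1],[0,0,-1,0,0,0,-1],[0,0,-1,0,0,0,-1]]]' 50
python3 -m pendant '[[[-0.3,0.4,-1,0,0,0,-1],[-0.5,0.8,-0.7,0,0,0,-1],[-0.7,1,0,0,0,0,-1],[-0.7,1,0,0,0,0,-1],[-0.7,1,0,0,0,0,-1],[-0.7,1,0,0,0,0,-1],[-0.7,1,0,0,0,0,-1],[-0.4,0.6,0,0,0,0,-1]]]' 50
python3 - <<'E'
from h import *
S=cap('scene'); T=cap('top')
plan(.624,-.0895,.267,-171)
s=r.get_state(); x,y,_=s['tcp_pos']; cx,cy=x-.0131,y+.083
for n,c in(('t',T),('s',S)):
    w=world(c); m=near(w,0,cx,cy,.085,.1,.245); p=w[m]
    for it in range(3):
        pass
    q=p[np.hypot(p[:,0]-cx,p[:,1]-cy)>.066]
    # plane through outer rim points
    A=np.c_[q[:,:2]-[cx,cy],np.ones(len(q))]; k=np.ones(len(q),bool)
    for it in range(6):
        sol=np.linalg.lstsq(A[k],q[k,2],rcond=None)[0]; e=q[:,2]-A@sol; k=np.abs(e)<.008
    print(n,len(q),k.sum(),sol.round(3),circ(q[k]))
E
```

```text
time_s: 7.4
tcp_pos: [0.5293, -0.3026, 0.2336]
eef_rot: [180.0, -0.0, -171.0]
contact_force: [0.3, 0.4, -0.3]
gripper_width: 0.0081
gripper_force: 50.0
time_s: 8.2
tcp_pos: [0.6016, -0.1524, 0.2665]
eef_rot: [180.0, -0.0, -171.0]
contact_force: [-0.5, -0.5, -1.6]
gripper_width: 0.0082
gripper_force: 50.0
t 8.3 tcp [ 0.6017 -0.1524  0.2663] [ 180.    -0.  -170.9] w 0.0084 F [-0.4 -0.4 -2. ] J [  4.  14.  -2.  -0. -74. -85.]
 turn units [ 0.01 -0.01  0.02] shift now-axes [-1.6   2.93 -0.03] target-axes [-1.59  2.93 -0.03]
t 354 344 [-0.005 -0.051  0.222] (np.float64(0.5883533907964547), np.float64(-0.07347524377548731), np.float64(0.06955416766842497))
s 736 575 [ 0.027 -0.     0.226] (np.float64(0.5897934122554711), np.float64(-0.0707618689646729), np.float64(0.07398396003160662))
```

```bash
python3 -m pendant '[[[-0.4,0.7,0,0,0,0,-1],[-0.6,1,0,0,0,0,-1],[-0.45,0.9,0,0,0,0,-1],[-0.15,0.38,0,0,0,0,-1],[0,0,0.5,0,0,0,-1],[0,0,0.7,0,0,0,-1],[0,0,0.7,0,0,0,-1],[0,0,0.4,0,0,0,-1]]]' 50
python3 -m pendant '[[[0,0,0.2,0,0,0,-1],[0,0,0.2,0,0,0,-1],[0,0,0.15,0,0,0,-1],[0,0,0,0,0,0,-1],[0,0,0,0,0,0,-1],[0,0,0,0,0,0,-1],[0,0,0,0,0,0,-1],[0,0,0,0,0,0,-1]]]' 50
python3 - <<'E'
from h import *
S=cap('scene'); plan(.624,-.0895,.208,-171)
cv2.imwrite('pics/s2.png',cv2.resize(S['frame'][120:345,180:480],(800,600)))
E
```

```text
time_s: 9.1
tcp_pos: [0.6223, -0.0908, 0.2178]
eef_rot: [180.0, -0.2, -171.1]
contact_force: [-0.1, 0.7, -0.8]
gripper_width: 0.0087
gripper_force: 50.0
time_s: 9.9
tcp_pos: [0.6237, -0.0899, 0.2095]
eef_rot: [180.0, 0.0, -171.0]
contact_force: [0.6, 1.7, -0.7]
gripper_width: 0.0086
gripper_force: 50.0
t 9.9 tcp [ 0.6238 -0.0899  0.2095] [ 180.    0. -171.] w 0.0081 F [ 0.1  2.2 -0.8] J [ 10.  17.  -6.  -0. -67. -91.]
 turn units [ 0.    0.01 -0.  ] shift now-axes [-0.02  0.02  0.07] target-axes [-0.02  0.02  0.07]
```

View pics/s2.png

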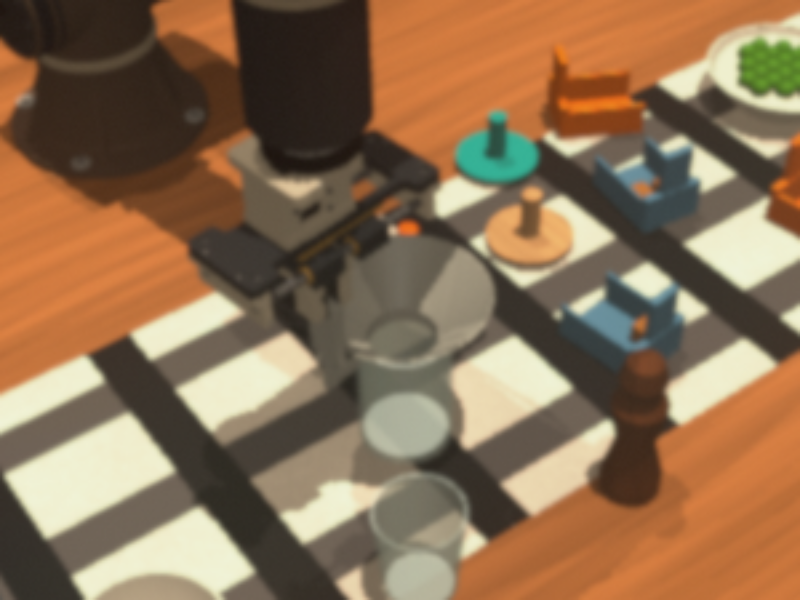

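The picture shows the funnel with its neck in the jar at about (400,330), and the latch and scoops undisturbed. I release it, back off and head for scoop A.

```bash
python3 -m pendant '[[[0,0,0.08,0,0,0,-1],[0,0,0,0,0,0,-0.3],[0,0,0,0,0,0,-0.3],[0,0,0,0,0,0,-0.3],[0,0,0,0,0,0,-0.3],[0,0,-0.5,0,0,0,-0.3],[0,0,-1,0,0,0,-0.3],[0,0,-1,0,0,0,-0.3]]]' 50
python3 -m pendant '[[[0,0,-1,0,0,-1,-0.3],[0,0,-1,0,0,-1,0],[0,0.5,0,0,0,-1,0],[0,0.5,0,0,0,-1,0],[0,0.5,0,0,0,-1,0],[0,0.5,0,0,0,-1,0],[0,0.5,0,0,0,-1,0],[0,0.5,0,0,0,-1,0]]]'
python3 - <<'E'
from h import *
S=cap('scene'); T=cap('top'); plan(.687,.238,.15,-83)
for n,c in(('t',T),('s',S)):
    w=world(c); p=w[near(w,0,.611,-.0065,.1,.15,.24)]; q=p[(p[:,2]<.178)&(p[:,2]>.168)]; t=p[p[:,2]>.222]
    print(n,len(q),circ(q),p[:,2].max(),'tab',len(t),t.mean(0).round(4))
for nm,x,y in (('A',.683,.238),('B',.534,.396),('C',.577,-.431)):
    print(nm, topof([T,S],x,y,.04,.09,.105))
E
```

```text
time_s: 10.75
tcp_pos: [0.6235, -0.0902, 0.2589]
eef_rot: [-180.0, -0.0, -171.0]
contact_force: [0.2, -0.1, -0.3]
gripper_width: 0.0307
gripper_force: 0.0
time_s: 11.55
tcp_pos: [0.5965, -0.0367, 0.2986]
eef_rot: [-180.0, 0.0, -138.8]
contact_force: [-0.1, 0.5, -0.5]
gripper_width: 0.044
gripper_force: 0.0
t 11.7 tcp [ 0.5963 -0.0364  0.2989] [-1.800e+02  1.000e-01 -1.389e+02] w 0.0438 F [0.1 0.7 0.3] J [ 15.  11.  -2.   0. -77. -64.]
 turn units [-1.000e-02  1.000e-02 -1.398e+01] shift now-axes [-12.43   7.36   7.45] target-axes [-13.07  -6.17   7.44]
t 470 (np.float64(0.608992191557561), np.float64(-0.0054751677832979295), np.float64(0.07635256296646663)) 0.22940777955674796 tab 41 [ 0.6143 -0.0895  0.2266]
s 425 (np.float64(0.6116258651042804), np.float64(-0.009411856536867436), np.float64(0.07812151788620732)) 0.23232215574393317 tab 71 [ 0.6264 -0.0904  0.2272]
A [None, (52, array([0.6896, 0.2368, 0.0952]), array([0.6887, 0.2372, 0.0949]))]
B [(65, array([0.5355, 0.3979, 0.0943]), array([0.536 , 0.3976, 0.0945])), (46, array([0.5393, 0.3951, 0.094 ]), array([0.5387, 0.3977, 0.0953]))]
C [(61, array([ 0.5797, -0.4321,  0.094 ]), array([ 0.5795, -0.4314,  0.0943])), (86, array([ 0.5829, -0.434 ,  0.095 ]), array([ 0.5816, -0.4333,  0.0949]))]
```

```bash
python3 -m pendant '[[[-0.95,0.25,0,0,0,-1,0],[-0.95,0.25,0,0,0,-1,0],[-0.95,0.25,0,0,0,-1,0],[-0.95,0.25,0,0,0,-1,0],[-0.95,0.25,0,0,0,-1,0],[-0.95,0.25,0,0,0,-1,0],[-0.95,0.25,0,0,0,-1,0],[-0.95,0.25,0,0,0,-1,0]]]'
python3 -m pendant '[[[-1,-0.25,0,0,0,-1,0],[-1,-0.25,0,0,0,-1,0],[-1,-0.25,0.5,0,0,-1,0],[-1,-0.25,0.8,0,0,-1,0],[-1,-0.25,1,0,0,-1,0],[-1,-0.25,1,0,0,-1,0],[0,0,1,0,0,0,0],[0,0,1,0,0,0,0]]]'
python3 -c "
from h import *
plan(.687,.2375,.072,-82.7)"
```

```text
time_s: 12.45
tcp_pos: [0.651, 0.1089, 0.2981]
eef_rot: [-180.0, -0.0, -107.0]
contact_force: [0.4, -1.0, -0.1]
gripper_width: 0.0436
gripper_force: 0.0
time_s: 13.25
tcp_pos: [0.6949, 0.2236, 0.1908]
eef_rot: [180.0, -0.0, -83.1]
contact_force: [0.4, -0.1, 0.1]
gripper_width: 0.0444
gripper_force: 0.0
t 13.2 tcp [0.6949 0.2236 0.1908] [180.   -0.  -83.1] w 0.0444 F [ 0.4 -0.1  0.1] J [ 33.  27.   6.   0. -70. -26.]
 turn units [ 0.   -0.01 -0.1 ] shift now-axes [-0.74  0.31  5.94] target-axes [-0.74  0.3   5.94]
```

```bash
python3 -m pendant '[[[-0.74,0.3,0.5,0,0,-0.1,0],[0,0,1,0,0,0,0],[0,0,1,0,0,0,0],[0,0,1,0,0,0,0],[0,0,1,0,0,0,0],[0,0,1,0,0,0,0],[0,0,0.44,0,0,0,0],[0,0,0,0,0,0,-1]]]'
python3 -m pendant '[[[0,0,0,0,0,0,-1],[0,0,0,0,0,0,-1],[0,0,0,0,0,0,-1],[0,0,0,0,0,0,-1],[0,0,0,0,0,0,-1],[0,0,0,0,0,0,-1],[0,0,0,0,0,0,-1],[0,0,-0.2,0,0,0,-1]]]' 55
python3 -m pendant '[[[0,0,-0.5,0,0,0,-1],[0,0,-1,0,0,0,-1],[0,0,-1,0,0,0,-1],[0,0,-1,0,0,0,-1],[0,0,-1,0,0,0,-1],[0,0,-1,0,0,0,-1],[0,0,-1,0,0,0,-1],[0,0,-1,0,0,0,-1]]]' 55
python3 - <<'E'
from h import *
S=cap('scene'); T=cap('top'); plan(.687,.238,.30,-90)
cv2.imwrite('pics/s3.png',np.hstack([cv2.resize(S['frame'][130:330,300:500],(400,400)),cv2.resize(T['frame'][150:300,190:340],(400,400))]))
E
```

```text
time_s: 14.05
tcp_pos: [0.6862, 0.237, 0.0719]
eef_rot: [179.9, -0.1, -82.7]
contact_force: [0.1, -0.0, -0.3]
gripper_width: 0.0399
gripper_force: 0.0
time_s: 14.85
tcp_pos: [0.6862, 0.237, 0.0763]
eef_rot: [179.9, -0.0, -82.6]
contact_force: [-0.7, 0.2, -2.2]
gripper_width: 0.0091
gripper_force: 55.0
time_s: 15.65
tcp_pos: [0.6865, 0.237, 0.228]
eef_rot: [180.0, -0.0, -82.6]
contact_force: [0.4, -0.1, -1.8]
gripper_width: 0.0098
gripper_force: 55.0
t 15.8 tcp [0.6881 0.2376 0.2309] [-1.797e+02  1.000e-01 -8.260e+01] w 0.0093 F [ 0.3  0.  -1.6] J [ 34.  25.   9.   0. -74. -27.]
 turn units [-0.07  0.03  1.85] shift now-axes [-0.03  0.03 -3.46] target-axes [-0.02  0.05 -3.46]
```

View pics/s3.png

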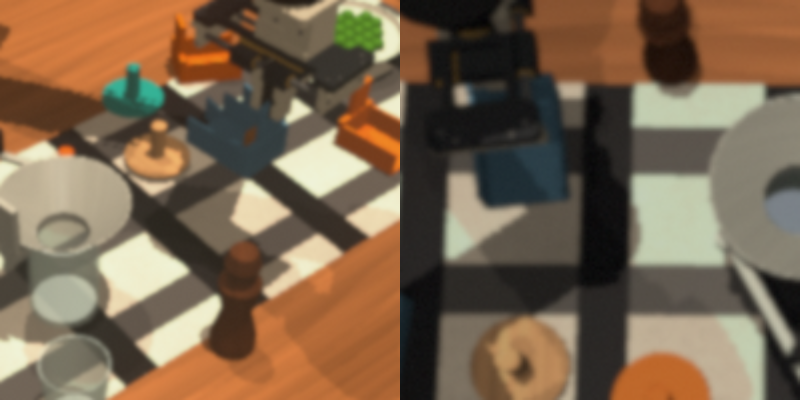

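The picture shows scoop A held level with its crouton inside, and the funnel seated in the jar. I carry it over the funnel.

```bash
python3 -m pendant '[[[0,0,-1,0,0,0.9,-1],[0.3,0.1,-1,0,0,0.9,-1],[0.6,0.2,-0.7,0,0,0,-1],[0.9,0.28,0,0,0,0,-1],[1,0.28,0,0,0,0,-1],[1,0.28,0,0,0,0,-1],[1,0.28,0,0,0,0,-1],[1,0.28,0,0,0,0,-1]]]' 55
python3 -m pendant '[[[1,0.28,0,0,0,0,-1],[1,0.28,0,0,0,0,-1],[1,0.28,0,0,0,0,-1],[1,0.28,0,0,0,0,-1],[1,0.28,0,0,0,0,-1],[0.8,0.28,0,0,0,0,-1],[0.4,0.14,0,0,0,0,-1],[0,0,0,0,0,0,-1]]]' 55
python3 -c "
from h import *
plan(.621,-.007,.285,-90)"
```

```text
time_s: 16.55
tcp_pos: [0.6526, 0.1187, 0.2805]
eef_rot: [180.0, -0.0, -89.8]
contact_force: [1.3, 0.7, -2.3]
gripper_width: 0.0093
gripper_force: 55.0
time_s: 17.35
tcp_pos: [0.6172, -0.0043, 0.2812]
eef_rot: [-180.0, 0.0, -89.9]
contact_force: [-0.2, 0.0, -1.6]
gripper_width: 0.0093
gripper_force: 55.0
t 17.4 tcp [ 0.6172 -0.0043  0.2812] [-180.     0.   -89.9] w 0.0093 F [-0.2  0.  -1.6] J [ 18.  13.  -1.  -0. -75. -18.]
 turn units [-0.    0.    0.03] shift now-axes [ 0.14 -0.19 -0.19] target-axes [ 0.14 -0.19 -0.19]
```

```bash
python3 -m pendant '[[[0.14,-0.19,-0.2,0.3,0,0,-1],[0,0,0,0.8,0,0,-1],[0,0,0,1,0,0,-1],[0,0,0,1,0,0,-1],[0,0,0,1,0,0,-1],[0,0,0,1,0,0,-1],[0,0,0,1,0,0,-1],[0,0,0,1,0,0,-1]]]' 55
python3 -m pendant '[[[0,0,0,1,0,0,-1],[0,0,0,1,0,0,-1],[0,0,0,1,0,0,-1],[0,0,0,1,0,0,-1],[0,0,0,1,0,0,-1],[0,0,0,1,0,0,-1],[0,0,0,0.6,0,0,-1],[0,0,0,0,0,0,-1]]]' 55
python3 - <<'E'
from h import *
S=cap('scene'); T=cap('top'); plan(.621,-.007,.285,-90,60)
cv2.imwrite('pics/s4.png',np.hstack([cv2.resize(S['frame'][120:320,220:420],(400,400)),cv2.resize(T['frame'][140:300,260:420],(400,400))]))
E
```

```text
time_s: 18.15
tcp_pos: [0.6216, -0.0045, 0.2859]
eef_rot: [-151.4, 0.1, -89.7]
contact_force: [-0.8, -1.2, -1.4]
gripper_width: 0.0095
gripper_force: 55.0
time_s: 18.95
tcp_pos: [0.6343, -0.0265, 0.3544]
eef_rot: [-132.6, -0.8, -91.2]
contact_force: [-0.3, 0.2, -0.7]
gripper_width: 0.0096
gripper_force: 55.0
t 19.1 tcp [ 0.6346 -0.0247  0.3527] [-132.7   -0.8  -91. ] w 0.0094 F [-0.1 -0.  -2.3] J [ -2. -11. -54.  88.  -0. -87.]
 turn units [ 3.18 -0.32  0.  ] shift now-axes [-0.92  2.95  1.78] target-axes [-0.88  3.27  1.11]
```

View pics/s4.png

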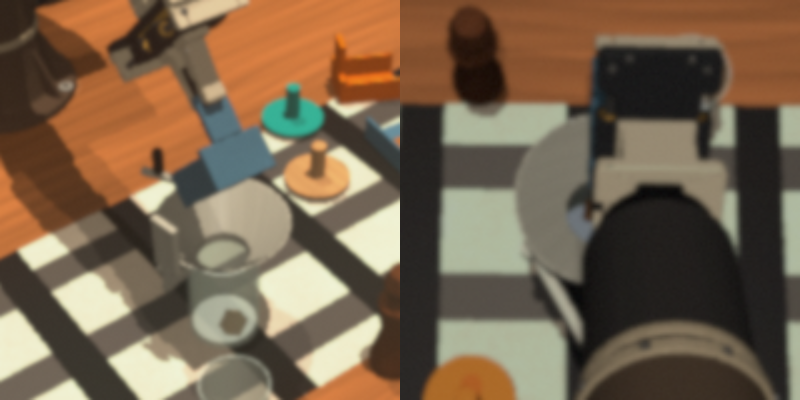

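The crouton lies on the jar floor at (233,322) in the left half, and scoop A is empty. The arm ran out of wrist range at about 47° of tilt. I tip back level and check.

```bash
python3 -m pendant '[[[0,0,0,-0.8,0,0,-1],[0,0,0,-1,0,0,-1],[0,0,0,-1,0,0,-1],[0,0,0,-1,0,0,-1],[0,0,0,-1,0,0,-1],[0,0,0,-1,0,0,-1],[0,0,0,-1,0,0,-1],[0,0,0,-1,0,0,-1]]]' 55
python3 -c "
from h import *
plan(.66,.1,.285,-82.7)"
```

```text
time_s: 19.85
tcp_pos: [0.6551, -0.0438, 0.3834]
eef_rot: [-154.2, -2.0, -92.6]
contact_force: [0.5, -0.8, -2.1]
gripper_width: 0.0095
gripper_force: 55.0
t 19.9 tcp [ 0.6551 -0.0438  0.3834] [-154.2   -2.   -92.6] w 0.0095 F [ 0.5 -0.8 -2.1] J [ 20.  -1. -15.  14. -53. -28.]
 turn units [-6.38 -1.04 -2.31] shift now-axes [-7.36  2.1   4.17] target-axes [-7.1  -1.15  4.92]
```

```bash
python3 -m pendant '[[[-0.5,0,0,-0.91,-0.15,-0.33,-1],[-1,0,0,-0.91,-0.15,-0.33,-1],[-1,0,0,-0.91,-0.15,-0.33,-1],[-1,0,0,-0.91,-0.15,-0.33,-1],[-1,0,0,-0.91,-0.15,-0.33,-1],[-1,0,0,-0.91,-0.15,-0.33,-1],[-1,0,0,-0.91,-0.15,-0.33,-1],[-1,0,0,0,0,0,-1]]]' 55
python3 -c "
from h import *
plan(.6865,.237,.0725,-82.7)"
```

```text
time_s: 20.65
tcp_pos: [0.6493, 0.1065, 0.377]
eef_rot: [179.9, -0.0, -82.7]
contact_force: [1.1, -0.2, -1.4]
gripper_width: 0.0097
gripper_force: 55.0
t 20.6 tcp [0.6493 0.1065 0.377 ] [179.9  -0.  -82.7] w 0.0097 F [ 1.1 -0.2 -1.4] J [ 26.  16.  14.  -0. -88. -19.]
 turn units [ 0.02 -0.   -0.  ] shift now-axes [-6.24 -2.7  15.22] target-axes [-6.24 -2.67 15.23]
```

```bash
python3 -m pendant '[[[-0.8,-0.35,0,0,0,0,-1],[-0.9,-0.39,0.5,0,0,0,-1],[-0.9,-0.39,0.8,0,0,0,-1],[-0.9,-0.39,1,0,0,0,-1],[-0.9,-0.39,1,0,0,0,-1],[-0.9,-0.38,1,0,0,0,-1],[-0.9,-0.38,1,0,0,0,-1],[-0.04,0,1,0,0,0,-1]]]' 55
python3 -m pendant '[[[0,0,1,0,0,0,-1],[0,0,1,0,0,0,-1],[0,0,1,0,0,0,-1],[0,0,1,0,0,0,-1],[0,0,1,0,0,0,-1],[0,0,1,0,0,0,-1],[0,0,1,0,0,0,-1],[0,0,0.7,0,0,0,-1]]]' 55
python3 -m pendant '[[[0,0,0.5,0,0,0,-1],[0,0,0.4,0,0,0,-1],[0,0,0.2,0,0,0,-1],[0,0,0,0,0,0,-1],[0,0,0,0,0,0,-1],[0,0,0,0,0,0,-1],[0,0,0,0,0,0,-1],[0,0,0,0,0,0,-1]]]' 55
python3 -c "
from h import *
plan(.6865,.237,.0725,-82.7)"
```

```text
time_s: 21.45
tcp_pos: [0.6875, 0.2332, 0.2509]
eef_rot: [-179.8, -0.3, -83.0]
contact_force: [0.3, -0.0, -2.0]
gripper_width: 0.0096
gripper_force: 55.0
time_s: 22.25
tcp_pos: [0.6874, 0.2296, 0.0973]
eef_rot: [-179.8, -0.3, -83.1]
contact_force: [1.3, 0.7, -1.6]
gripper_width: 0.0096
gripper_force: 55.0
time_s: 23.05
tcp_pos: [0.6892, 0.2292, 0.0791]
eef_rot: [-179.6, -0.3, -83.1]
contact_force: [-1.1, -0.4, -2.8]
gripper_width: 0.0095
gripper_force: 55.0
t 23.1 tcp [0.6892 0.2292 0.0791] [-179.6   -0.3  -83.1] w 0.0095 F [-1.1 -0.4 -2.8] J [ 34.  31.  -2.   0. -57. -27.]
 turn units [-0.09 -0.07 -0.1 ] shift now-axes [-0.41  0.09  0.33] target-axes [-0.41  0.09  0.33]
```

```bash
python3 -m pendant '[[[0,0,0.1,0,0,0,-1],[0,0,0.1,0,0,0,-1],[0,0,0.1,0,0,0,-1],[0,0,0,0,0,0,-1],[0,0,0,0,0,0,-1],[0,0,0,0,0,0,-1],[0,0,0,0,0,0,-1],[0,0,0,0,0,0,-1]]]' 55
python3 - <<'E'
from h import *
S=cap('scene'); T=cap('top'); plan(.6865,.237,.0725,-82.7)
for c in (T,S):
    w=world(c); m=near(w,0,.64,.225,.07,.0,.06)&blue(c['frame']); p=w[m]; 
    h,e=np.histogram(p[:,2],bins=np.arange(0,.06,.004)); print(h)
    f=p[p[:,2]<.02]; A=np.c_[f[:,:2]-f[:,:2].mean(0),np.ones(len(f))]; k=np.ones(len(f),bool)
    for i in range(5): s=np.linalg.lstsq(A[k],f[k,2],rcond=None)[0]; k=abs(f[:,2]-A@s)<.004
    print(len(f),k.sum(),s.round(3),f[:,:2].mean(0))
E
```

```text
time_s: 23.85
tcp_pos: [0.6897, 0.229, 0.0738]
eef_rot: [-179.6, -0.3, -83.1]
contact_force: [-1.0, -1.2, 5.3]
gripper_width: 0.0094
gripper_force: 55.0
t 23.9 tcp [0.6897 0.229  0.0739] [-179.6   -0.3  -83.1] w 0.0092 F [ 0.  -0.9  5.5] J [ 34.  31.  -2.   1. -56. -27.]
 turn units [-0.1  -0.08 -0.1 ] shift now-axes [-0.42  0.11  0.06] target-axes [-0.42  0.11  0.07]
[204 150  23  10  21  10   6  10  17  37  23   6   0   0]
408 352 [-0.     0.005  0.004] [0.62915353 0.2212704 ]
[0 0 0 0 0 0 0 0 0 0 0 0 0 0]
0 0 [0. 0. 0.] [nan nan]<stdin>:6: RuntimeWarning: Mean of empty slice.
  ret = um.true_divide(
<stdin>:8: RuntimeWarning: Mean of empty slice.
```

```bash
python3 -m pendant '[[[0,0,0,0,0,0,0],[0,0,0,0,0,0,0],[0,0,0,0,0,0,0],[0,0,0,0,0,0,0],[0,0,0,0,0,0,0],[0,0,-0.7,0,0,0,0],[0,0,-1,0,0,0,0],[0,0,-1,0,0,0,0]]]' 55
python3 -m pendant '[[[0,0,-1,0,0,0,0],[0,0,-1,0,0,0,0],[-0.8,0.8,-1,0,0,0.7,0],[-0.9,1,-0.5,0,0,0.7,0],[-0.9,1,0,0,0,0.7,0],[-0.9,1,0,0,0,0.7,0],[-0.9,1,0,0,0,0.7,0],[-0.9,1,0,0,0,0,0]]]'
python3 -m pendant '[[[-0.9,1,0,0,0,0,0],[-0.8,0.9,0,0,0,0,0],[-0.3,0.9,0,0,0,0,0],[0,0,0,0,0,0,0],[0,0,0,0,0,0,0],[0,0,0,0,0,0,0],[0,0,0,0,0,0,0],[0,0,0,0,0,0,0]]]'
python3 - <<'E'
from h import *
S=cap('scene'); T=cap('top'); plan(.5375,.3975,.072,-97)
for nm,x,y in (('A',.688,.23),('B',.534,.396),('C',.577,-.431)):
    print(nm, topof([T,S],x,y,.05,.085,.105))
E
```

```text
time_s: 24.75
tcp_pos: [0.6889, 0.2293, 0.1281]
eef_rot: [-179.7, -0.3, -83.1]
contact_force: [-0.0, 0.3, 0.9]
gripper_width: 0.044
gripper_force: 0.0
time_s: 25.55
tcp_pos: [0.5724, 0.3367, 0.197]
eef_rot: [-179.6, -0.1, -97.2]
contact_force: [0.4, 1.0, 0.4]
gripper_width: 0.0439
gripper_force: 0.0
time_s: 26.35
tcp_pos: [0.523, 0.382, 0.1948]
eef_rot: [-179.6, -0.2, -97.2]
contact_force: [0.1, 0.3, -0.5]
gripper_width: 0.0439
gripper_force: 0.0
t 26.4 tcp [0.5229 0.3822 0.1948] [-179.6   -0.2  -97.1] w 0.0439 F [-0.9  0.3  0.5] J [ 54.  19.  -5.   0. -66. -61.]
 turn units [-0.1  -0.05 -0.04] shift now-axes [-0.87 -0.59  6.14] target-axes [-0.85 -0.63  6.14]
A [(73, array([0.6865, 0.2302, 0.0931]), array([0.6875, 0.2303, 0.0919])), (68, array([0.6921, 0.2275, 0.0933]), array([0.6915, 0.228 , 0.0919]))]
B [(73, array([0.5353, 0.397 , 0.0934]), array([0.5353, 0.397 , 0.0921])), (62, array([0.54  , 0.3958, 0.0922]), array([0.539 , 0.3959, 0.0922]))]
C [(71, array([ 0.5791, -0.4308,  0.094 ]), array([ 0.5796, -0.4315,  0.0924])), (116, array([ 0.5835, -0.4339,  0.0934]), array([ 0.5827, -0.4333,  0.0932]))]
```

A stands upright again and B is unmoved. I grasp B.

```bash
python3 -m pendant '[[[-0.43,-0.3,0.5,-0.1,-0.05,0,0],[-0.43,-0.32,1,0,0,0,0],[0,0,1,0,0,0,0],[0,0,1,0,0,0,0],[0,0,1,0,0,0,0],[0,0,1,0,0,0,0],[0,0,0.64,0,0,0,0],[0,0,0,0,0,0,-1]]]'
python3 -m pendant '[[[0,0,0,0,0,0,-1],[0,0,0,0,0,0,-1],[0,0,0,0,0,0,-1],[0,0,0,0,0,0,-1],[0,0,0,0,0,0,-1],[0,0,0,0,0,0,-1],[0,0,0,0,0,0,-1],[0,0,-0.2,0,0,0,-1]]]' 55
python3 -m pendant '[[[0,0,-0.5,0,0,0,-1],[0,0,-1,0,0,0,-1],[0,0,-1,0,0,0,-1],[0,0,-1,0,0,0,-1],[0,0,-1,0,0,0,-1],[0,0,-1,0,0,0,-1],[0,0,-1,0,0,0,-1],[0,0,-1,0,0,0,-1]]]' 55
python3 - <<'E'
from h import *
plan(.611,-.012,.290,-180)
E
```

```text
time_s: 27.25
tcp_pos: [0.5363, 0.3971, 0.0693]
eef_rot: [179.8, -0.2, -97.1]
contact_force: [-0.2, 0.4, 0.3]
gripper_width: 0.0399
gripper_force: 0.0
time_s: 28.05
tcp_pos: [0.5365, 0.3977, 0.0755]
eef_rot: [179.9, -0.1, -97.1]
contact_force: [-0.2, 1.2, -3.3]
gripper_width: 0.0094
gripper_force: 55.0
time_s: 28.85
tcp_pos: [0.5367, 0.3977, 0.2271]
eef_rot: [180.0, -0.0, -97.1]
contact_force: [-0.0, 0.4, -2.4]
gripper_width: 0.0097
gripper_force: 55.0
t 28.9 tcp [0.5367 0.3977 0.2271] [180.   -0.  -97.1] w 0.0097 F [-0.   0.4 -2.4] J [ 53.  20.   1.  -0. -71. -60.]
 turn units [ 0.000e+00 -1.000e-02  2.072e+01] shift now-axes [19.87 -6.22 -3.14] target-axes [ -3.71 -20.49  -3.15]
```

```bash
python3 -m pendant '[[[0.3,-0.1,-0.8,0,0,1,-1],[0.9,-0.42,-0.8,0,0,1,-1],[0.9,-0.42,-0.8,0,0,1,-1],[0.9,-0.42,-0.7,0,0,1,-1],[0.75,-0.65,0,0,0,1,-1],[0.75,-0.65,0,0,0,1,-1],[0.75,-0.65,0,0,0,1,-1],[0.75,-0.65,0,0,0,1,-1]]]' 55
python3 -m pendant '[[[0.54,-0.83,0,0,0,1,-1],[0.54,-0.83,0,0,0,1,-1],[0.54,-0.83,0,0,0,1,-1],[0.54,-0.83,0,0,0,1,-1],[0.29,-0.95,0,0,0,1,-1],[0.29,-0.95,0,0,0,1,-1],[0.29,-0.95,0,0,0,1,-1],[0.29,-0.95,0,0,0,1,-1]]]' 55
python3 -m pendant '[[[0,-0.99,0,0,0,1,-1],[0,-0.99,0,0,0,1,-1],[0,-0.9,0,0,0,1,-1],[0,-0.6,0,0,0,1,-1],[0,-0.3,0,0,0,0.7,-1],[0,0,0,0,0,0,-1],[0,0,0,0,0,0,-1],[0,0,0,0,0,0,-1]]]' 55
python3 - <<'E'
from h import *
plan(.611,-.012,.288,-180)
E
```

```text
time_s: 29.65
tcp_pos: [0.5645, 0.2547, 0.2882]
eef_rot: [180.0, -0.1, -129.3]
contact_force: [0.9, 0.9, -3.3]
gripper_width: 0.0099
gripper_force: 55.0
time_s: 30.45
tcp_pos: [0.597, 0.1, 0.2882]
eef_rot: [180.0, -0.1, -161.3]
contact_force: [0.1, 1.3, -2.7]
gripper_width: 0.0096
gripper_force: 55.0
time_s: 31.25
tcp_pos: [0.6138, 0.0279, 0.2882]
eef_rot: [-180.0, -0.0, -179.8]
contact_force: [0.1, -0.5, -2.9]
gripper_width: 0.0095
gripper_force: 55.0
t 31.2 tcp [0.6138 0.0279 0.2882] [-180.    -0.  -179.8] w 0.0095 F [ 0.1 -0.5 -2.9] J [  21.   13.   -1.   -0.  -76. -111.]
 turn units [-0.   -0.01  0.05] shift now-axes [ 0.15 -2.    0.01] target-axes [ 0.14 -2.    0.01]
```

```bash
python3 -m pendant '[[[0.14,-0.7,0,0,0,0,-1],[0,-0.9,0,0,0,0,-1],[0,-0.6,0,0.3,0,0,-1],[0,-0.2,0,0.8,0,0,-1],[0,0,0,0.8,0,0,-1],[0,0,0,0.8,0,0,-1],[0,0,0,0.8,0,0,-1],[0,0,0,0.8,0,0,-1]]]' 55
python3 -m pendant '[[[0,0,0,0.8,0,0,-1],[0,0,0,0.8,0,0,-1],[0,0,0,0.8,0,0,-1],[0,0,0,0.8,0,0,-1],[0,0,0,0.8,0,0,-1],[0,0,0,0.8,0,0,-1],[0,0,0,0.8,0,0,-1],[0,0,0,0.8,0,0,-1]]]' 55
python3 - <<'E'
from h import *
plan(.611,-.02,.288,-180,60)
E
```

```text
time_s: 32.05
tcp_pos: [0.6114, -0.0212, 0.2885]
eef_rot: [-162.6, 0.0, -179.9]
contact_force: [-0.7, -0.1, -2.8]
gripper_width: 0.0095
gripper_force: 55.0
time_s: 32.85
tcp_pos: [0.6117, -0.0207, 0.2884]
eef_rot: [-137.1, 0.0, -179.9]
contact_force: [-1.0, -0.7, -2.7]
gripper_width: 0.0094
gripper_force: 55.0
t 32.9 tcp [ 0.6117 -0.0207  0.2884] [-137.1    0.  -179.9] w 0.0094 F [-1.  -0.7 -2.7] J [  36.   20.  -17.   34.  -83. -139.]
 turn units [4.27 0.03 0.01] shift now-axes [ 0.04  0.04 -0.01] target-axes [ 0.04  0.04 -0.02]
```

```bash
python3 -m pendant '[[[0,0,0,0.8,0,0,-1],[0,0,0,0.8,0,0,-1],[0,0,0,0.8,0,0,-1],[0,0,0,0.8,0,0,-1],[0,0,0,0,0,0,-1],[0,0,0,0,0,0,-1],[0,0,0,0,0,0,-1],[0,0,0,0,0,0,-1]]]' 55
python3 - <<'E'
from h import *
S=cap('scene'); T=cap('top'); plan(.611,-.02,.288,-180,60)
cv2.imwrite('pics/s5.png',np.hstack([cv2.resize(S['frame'][120:320,220:420],(400,400)),cv2.resize(T['frame'][140:300,260:420],(400,400))]))
E
```

```text
time_s: 33.65
tcp_pos: [0.6114, -0.0207, 0.2889]
eef_rot: [-124.5, 0.1, -179.9]
contact_force: [0.8, -0.2, -2.3]
gripper_width: 0.0094
gripper_force: 55.0
t 33.8 tcp [ 0.6113 -0.0207  0.2888] [-124.5    0.  -179.9] w 0.0095 F [-0.2  0.9 -2.3] J [  38.   24.  -21.   40.  -88. -146.]
 turn units [ 1.12  0.02 -0.  ] shift now-axes [ 0.02  0.05 -0.01] target-axes [ 0.02  0.05 -0.01]
```

View pics/s5.png

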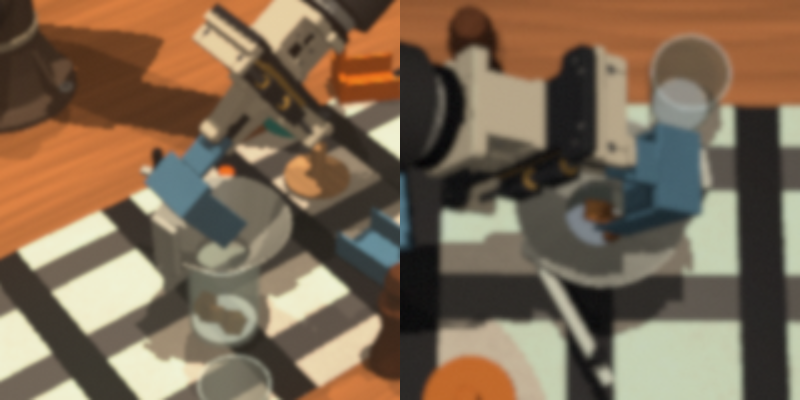

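The picture shows about three croutons on the jar floor, left half (210,300)–(235,322), and nothing visible left in scoop B's tray. I tip back, return and count.

```bash
python3 -m pendant '[[[0,0,0,-1,0,0,-1],[0,0,0,-1,0,0,-1],[0,0,0,-1,0,0,-1],[0,0,0,-1,0,0,-1],[0,0,0,-1,0,0,-1],[0,0,0,-1,0,0,-1],[0,0,0,-1,0,0,-1],[0,0,0,-1,0,0,-1]]]' 55
python3 -m pendant '[[[0,0,0,-1,0,0,-1],[0,0,0,-1,0,0,-1],[0,0,0,-1,0,0,-1],[0,0,0,-1,0,0,-1],[0,0,0,-1,0,0,-1],[0,0,0,-0.88,0,0,-1],[0,0.6,0,0,0,-0.7,-1],[0,1,0,0,0,-1,-1]]]' 55
python3 -m pendant '[[[0,1,0,0,0,-1,-1],[0,1,0,0,0,-1,-1],[0,1,0,0,0,-1,-1],[-0.29,0.95,0,0,0,-1,-1],[-0.29,0.95,0,0,0,-1,-1],[-0.29,0.95,0,0,0,-1,-1],[-0.29,0.95,0,0,0,-1,-1],[-0.54,0.83,0,0,0,-1,-1]]]' 55
python3 - <<'E'
from h import *
S=cap('scene'); T=cap('top'); plan(.5367,.3977,.23,-97.1)
np.savez('/tmp/chk.npz',S=S['frame'],T=T['frame'])
a=S['frame'][190:310,280:380]; b=T['frame'][190:270,295:380]; p=[round(float(q),1) for q in (*proj(S,[[.611,-.007,.02]])[0],*proj(T,[[.611,-.007,.02]])[0])]; print(p)
s=S['frame']; t=T['frame']; u=proj(T,[list(r.get_state()['tcp_pos'])])[0]; print(u); u=u.astype(int)
y0,x0=max(u[1]-40,0),u[0]-70
cv2.imwrite('pics/s6.png',np.hstack([cv2.resize(a,(400,480),interpolation=cv2.INTER_CUBIC),cv2.resize(t[y0:y0+120,x0:x0+100],(400,480),interpolation=cv2.INTER_CUBIC)]))
E
```

```text
time_s: 34.55
tcp_pos: [0.611, -0.0206, 0.2889]
eef_rot: [-156.6, 0.0, -179.9]
contact_force: [0.8, 0.4, -3.0]
gripper_width: 0.0093
gripper_force: 55.0
time_s: 35.35
tcp_pos: [0.6099, 0.0102, 0.2886]
eef_rot: [-179.9, -0.0, -173.1]
contact_force: [-0.3, -0.5, -2.3]
gripper_width: 0.0099
gripper_force: 55.0
time_s: 36.15
tcp_pos: [0.5864, 0.1694, 0.2882]
eef_rot: [-179.9, -0.1, -140.8]
contact_force: [0.3, -0.5, -3.3]
gripper_width: 0.0096
gripper_force: 55.0
t 36.2 tcp [0.5867 0.1707 0.2878] [-1.799e+02 -1.000e-01 -1.408e+02] w 0.0096 F [ 0.2  1.1 -2.5] J [ 35.  13.  -1.   0. -76. -85.]
 turn units [-1.000e-02 -3.000e-02 -1.093e+01] shift now-axes [-5.24 10.38  2.87] target-axes [-10.96   3.88   2.89]
[331.0, 275.7, 337.9, 233.7]
[254.1837481  214.74412544]
```

View pics/s6.png

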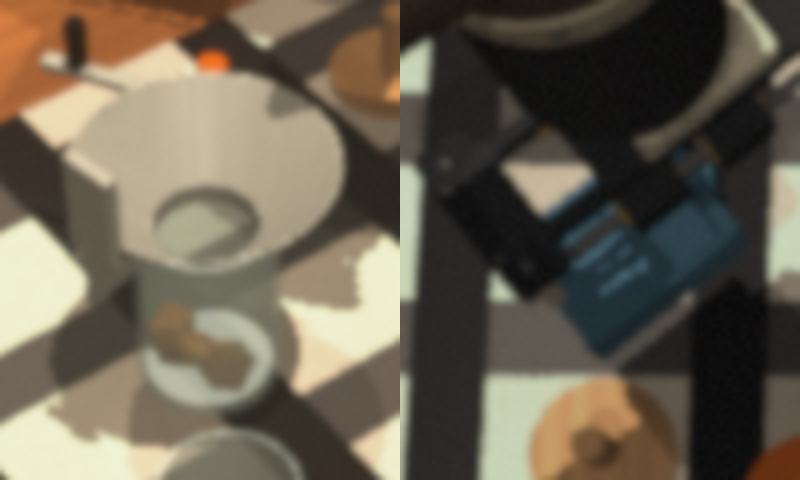

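Three croutons are in the jar, left half around (170,330), (200,345) and (230,365). Scoop B's tray on the right is empty. I put it back.

```bash
python3 -m pendant '[[[-0.56,0.82,0,0,0,-1,-1],[-0.56,0.82,0,0,0,-1,-1],[-0.56,0.82,0,0,0,-1,-1],[-0.56,0.82,0,0,0,-1,-1],[-0.76,0.64,0,0,0,-1,-1],[-0.76,0.64,0,0,0,-1,-1],[-0.76,0.64,0.3,0,0,-1,-1],[-0.76,0.64,0.6,0,0,-1,-1]]]' 55
python3 -m pendant '[[[-0.9,0.43,0.8,0,0,-1,-1],[-0.9,0.43,1,0,0,-1,-1],[-0.8,0.35,1,0,0,-0.93,-1],[0,0,1,0,0,0,-1],[0,0,1,0,0,0,-1],[0,0,1,0,0,0,-1],[0,0,0,0,0,0,-1],[0,0,0,0,0,0,-1]]]' 55
python3 -c "
from h import *
plan(.5367,.3977,.0715,-97.1)"
```

```text
time_s: 37.05
tcp_pos: [0.5578, 0.3248, 0.2706]
eef_rot: [-179.9, -0.0, -108.9]
contact_force: [-0.3, 0.5, -3.3]
gripper_width: 0.0093
gripper_force: 55.0
time_s: 37.85
tcp_pos: [0.5481, 0.3802, 0.154]
eef_rot: [-180.0, -0.2, -97.4]
contact_force: [1.0, 0.0, -1.0]
gripper_width: 0.0096
gripper_force: 55.0
t 37.9 tcp [0.5481 0.3802 0.154 ] [-180.    -0.2  -97.4] w 0.0096 F [ 1.  0. -1.] J [ 52.  22.  -5.   0. -62. -59.]
 turn units [-0.   -0.04 -0.07] shift now-axes [-0.8   0.68  4.12] target-axes [-0.8   0.67  4.12]
```

```bash
python3 -m pendant '[[[-0.4,0.35,0.3,0,0,0,-1],[-0.4,0.33,0.8,0,0,0,-1],[0,0,0.9,0,0,0,-1],[0,0,0.8,0,0,0,-1],[0,0,0.6,0,0,0,-1],[0,0,0.4,0,0,0,-1],[0,0,0.2,0,0,0,-1],[0,0,0.1,0,0,0,-1]]]' 55
python3 -m pendant '[[[0,0,0.05,0,0,0,-1],[0,0,0,0,0,0,-1],[0,0,0,0,0,0,0],[0,0,0,0,0,0,0],[0,0,0,0,0,0,0],[0,0,0,0,0,0,0],[0,0,0,0,0,0,0],[0,0,-0.5,0,0,0,0]]]' 55
python3 -m pendant '[[[0,0,-1,0,0,0,0],[0,0,-1,0,0,0,0],[0,0,-1,0,0,0,0],[0,0,-1,0,0,0,0],[0,0,-1,0,0,0,0],[0,0,-1,0,0,0,0],[0,0,-1,0,0,0,0],[0,0,-1,0,0,0,0]]]'
python3 - <<'E'
from h import *
S=cap('scene'); T=cap('top'); plan(.5815,-.4325,.25,-78)
for nm,x,y in (('A',.688,.23),('B',.534,.396),('C',.577,-.431)):
    tab,rc,P=scoop([T,S],x-.035,y)
    print(nm, topof([T,S],x,y,.05,.085,.105),[np.round(q,1) for q in rc])
E
```

```text
time_s: 38.65
tcp_pos: [0.5372, 0.3982, 0.073]
eef_rot: [-179.9, -0.1, -97.3]
contact_force: [-3.0, -3.2, 13.6]
gripper_width: 0.0093
gripper_force: 55.1
time_s: 39.45
tcp_pos: [0.5358, 0.3973, 0.0794]
eef_rot: [179.9, -0.2, -97.4]
contact_force: [0.1, 0.4, 0.1]
gripper_width: 0.0431
gripper_force: 0.0
time_s: 40.25
tcp_pos: [0.5366, 0.3982, 0.2424]
eef_rot: [-180.0, -0.1, -97.4]
contact_force: [0.1, 0.0, 0.1]
gripper_width: 0.044
gripper_force: 0.0
t 40.4 tcp [0.5379 0.3992 0.245 ] [-179.8    0.2  -97.4] w 0.0438 F [ 0.7 -0.1  0.7] J [ 53.  19.   2.   0. -73. -61.]
 turn units [-0.06  0.03 -4.84] shift now-axes [40.96 -7.49 -0.34] target-axes [41.13  6.51 -0.25]
A [(69, array([0.6868, 0.23  , 0.0936]), array([0.6874, 0.2296, 0.0924])), (67, array([0.6918, 0.2275, 0.093 ]), array([0.6907, 0.228 , 0.0914]))] [array([642.7, 222.5]), array([97.1, 68.1]), np.float64(7.4)]
B [(74, array([0.5346, 0.3961, 0.0933]), array([0.5353, 0.3972, 0.092 ])), (62, array([0.5398, 0.3959, 0.0923]), array([0.5395, 0.3945, 0.0921]))] [array([492.3, 401.1]), array([69.8, 95.6]), np.float64(82.6)]
C [(72, array([ 0.5791, -0.4304,  0.0936]), array([ 0.5796, -0.432 ,  0.0931])), (117, array([ 0.5832, -0.434 ,  0.0929]), array([ 0.5816, -0.4331,  0.0921]))] [array([ 536.1, -439.3]), array([89.1, 72.2]), np.float64(11.3)]
```

```bash
python3 -m pendant '[[[0.3,0,-0.8,0,0,-0.95,0],[0.7,0,-0.8,0,0,-0.95,0],[1,0,-0.8,0,0,-0.95,0],[1,0,0,0,0,-0.95,0],[1,0.1,0,0,0,-0.95,0],[1,0.15,0,0,0,0,0],[1,0.15,0,0,0,0,0],[1,0.15,0,0,0,0,0]]]'
python3 -m pendant '[[[1,0.15,0,0,0,0,0],[1,0.15,0,0,0,0,0],[1,0.15,0,0,0,0,0],[1,0.15,0,0,0,0,0],[1,0.15,0,0,0,0,0],[1,0.15,0,0,0,0,0],[1,0.15,0,0,0,0,0],[1,0.15,0,0,0,0,0]]]'
python3 -m pendant '[[[1,0.15,0,0,0,0,0],[1,0.15,0,0,0,0,0],[1,0.15,0,0,0,0,0],[1,0.15,0,0,0,0,0],[1,0.15,0,0,0,0,0],[1,0.15,0,0,0,0,0],[1,0.15,0,0,0,0,0],[1,0.15,0,0,0,0,0]]]'
python3 -m pendant '[[[1,0.15,0,0,0,0,0],[1,0.15,0,0,0,0,0],[1,0.15,0,0,0,0,0],[1,0.15,0,0,0,0,0],[1,0.15,0,0,0,0,0],[1,0.15,0,0,0,0,0],[1,0.15,0,0,0,0,0],[1,0.15,0,0,0,0,0]]]'
python3 -m pendant '[[[1,0.15,0,0,0,0,0],[1,0.15,0,0,0,0,0],[1,0.15,0,0,0,0,0],[1,0.15,0.5,0,0,0,0],[0,0,1,0,0,0,0],[0,0,1,0,0,0,0],[0,0,1,0,0,0,0],[0,0,1,0,0,0,0]]]'
python3 - <<'E'
from h import *
S=cap('scene'); T=cap('top'); plan(.5813,-.4325,.072,-78.4)
print(topof([T,S],.577,-.431,.05,.085,.105))
E
```

```text
time_s: 41.15
tcp_pos: [0.5404, 0.2563, 0.2887]
eef_rot: [180.0, -0.1, -78.5]
contact_force: [0.1, -0.5, 1.2]
gripper_width: 0.0437
gripper_force: 0.0
time_s: 41.95
tcp_pos: [0.5491, 0.0945, 0.2891]
eef_rot: [180.0, -0.1, -78.4]
contact_force: [-0.5, 0.4, -0.8]
gripper_width: 0.0439
gripper_force: 0.0
time_s: 42.75
tcp_pos: [0.5576, -0.067, 0.2893]
eef_rot: [180.0, -0.1, -78.4]
contact_force: [0.1, 0.3, -1.0]
gripper_width: 0.0441
gripper_force: 0.0
time_s: 43.55
tcp_pos: [0.566, -0.2285, 0.2895]
eef_rot: [180.0, -0.1, -78.4]
contact_force: [-0.7, 0.4, -0.1]
gripper_width: 0.0437
gripper_force: 0.0
time_s: 44.35
tcp_pos: [0.5702, -0.3087, 0.1988]
eef_rot: [180.0, -0.1, -78.4]
contact_force: [0.9, 0.2, -0.5]
gripper_width: 0.0437
gripper_force: 0.0
t 44.5 tcp [ 0.5687 -0.3078  0.1965] [ 1.797e+02  1.000e-01 -7.840e+01] w 0.0438 F [-0.1 -0.5 -0.9] J [-11.  19.  -5.   0. -67.  23.]
 turn units [ 0.07  0.02 -0.01] shift now-axes [6.24 0.6  6.22] target-axes [6.23 0.63 6.22]
[(6, array([ 0.5833, -0.4489,  0.0923]), array([ 0.5835, -0.4492,  0.0929])), (118, array([ 0.5833, -0.4336,  0.093 ]), array([ 0.5804, -0.4333,  0.0923]))]
```

```bash
python3 -m pendant '[[[0.7,0.08,0,0,0,0,0],[1,0.1,0,0,0,0,0],[1,0.1,0,0,0,0,0],[1,0.1,0,0,0,0,0],[1,0.1,0,0,0,0,0],[1,0.1,0,0,0,0,0],[0.5,0.05,0,0,0,0,0],[0,0,0.5,0,0,0,0]]]'
python3 -m pendant '[[[0,0,1,0,0,0,0],[0,0,1,0,0,0,0],[0,0,1,0,0,0,0],[0,0,1,0,0,0,0],[0,0,1,0,0,0,0],[0,0,0.7,0,0,0,0],[0,0,0,0,0,0,0],[0,0,0,0,0,0,-1]]]'
python3 -c "
from h import *
plan(.5813,-.4325,.072,-78.4)"
python3 -m pendant '[[[0,0,0,0,0,0,-1],[0,0,0,0,0,0,-1],[0,0,0,0,0,0,-1],[0,0,0,0,0,0,-1],[0,0,0,0,0,0,-1],[0,0,0,0,0,0,-1],[0,0,0,0,0,0,-1],[0,0,-0.2,0,0,0,-1]]]' 55
python3 -m pendant '[[[0,0,-0.5,0,0,0,-1],[0,0,-1,0,0,0,-1],[0,0,-1,0,0,0,-1],[0,0,-1,0,0,0,-1],[0,0,-1,0,0,0,-1],[0,0,-1,0,0,0,-1],[0,0,-1,0,0,0,-1],[0,0,-1,0,0,0,-1]]]' 55
python3 - <<'E'
from h import *
plan(.611,-.02,.290,-180)
E
```

```text
time_s: 45.25
tcp_pos: [0.5839, -0.4345, 0.1907]
eef_rot: [-179.9, -0.2, -78.5]
contact_force: [0.6, 0.5, 0.0]
gripper_width: 0.0436
gripper_force: 0.0
time_s: 46.05
tcp_pos: [0.5837, -0.4319, 0.0761]
eef_rot: [180.0, -0.1, -78.4]
contact_force: [0.9, -0.4, 0.1]
gripper_width: 0.0402
gripper_force: 0.0
t 46.0 tcp [ 0.5837 -0.4319  0.0761] [ 1.80e+02 -1.00e-01 -7.84e+01] w 0.0402 F [ 0.9 -0.4  0.1] J [-21.  31.  -2.   0. -57.  33.]
 turn units [ 0.01 -0.02  0.01] shift now-axes [0.   0.12 0.2 ] target-axes [0.   0.12 0.2 ]
time_s: 46.85
tcp_pos: [0.5832, -0.4315, 0.079]
eef_rot: [179.9, -0.0, -78.4]
contact_force: [-1.0, 0.1, -3.0]
gripper_width: 0.0091
gripper_force: 54.9
time_s: 47.65
tcp_pos: [0.5837, -0.4314, 0.2309]
eef_rot: [180.0, -0.1, -78.4]
contact_force: [-0.7, 0.3, -1.5]
gripper_width: 0.0094
gripper_force: 54.9
t 47.6 tcp [ 0.5837 -0.4314  0.2309] [ 1.80e+02 -1.00e-01 -7.84e+01] w 0.0094 F [-0.7  0.3 -1.5] J [-21.  25.   9.   0. -74.  33.]
 turn units [-1.000e-02 -1.000e-02  2.541e+01] shift now-axes [-19.87  -5.48  -2.98] target-axes [-1.37 20.57 -2.96]
```

```bash
python3 -m pendant '[[[-0.3,0,-0.94,0,0,1,-1],[-0.7,-0.1,-0.94,0,0,1,-1],[-0.82,-0.1,-0.94,0,0,1,-1],[-0.82,-0.1,-0.94,0,0,1,-1],[-0.81,0.12,-0.94,0,0,1,-1],[-0.81,0.12,0,0,0,1,-1],[-0.81,0.12,0,0,0,1,-1],[-0.81,0.12,0,0,0,1,-1]]]' 55
python3 -m pendant '[[[-0.75,0.34,0,0,0,1,-1],[-0.75,0.34,0,0,0,1,-1],[-0.75,0.34,0,0,0,1,-1],[-0.75,0.34,0,0,0,1,-1],[-0.63,0.53,0,0,0,1,-1],[-0.63,0.53,0,0,0,1,-1],[-0.63,0.53,0,0,0,1,-1],[-0.63,0.53,0,0,0,1,-1]]]' 55
python3 -m pendant '[[[-0.46,0.68,0,0,0,1,-1],[-0.46,0.68,0,0,0,1,-1],[-0.46,0.68,0,0,0,1,-1],[-0.46,0.68,0,0,0,1,-1],[-0.25,0.78,0,0,0,1,-1],[-0.25,0.78,0,0,0,1,-1],[-0.25,0.78,0,0,0,1,-1],[-0.25,0.78,0,0,0,1,-1]]]' 55
python3 - <<'E'
from h import *
plan(.611,-.02,.325,-180)
E
```

```text
time_s: 48.45
tcp_pos: [0.5878, -0.3124, 0.3242]
eef_rot: [-179.9, -0.0, -110.5]
contact_force: [0.1, 0.1, -2.7]
gripper_width: 0.0096
gripper_force: 54.9
time_s: 49.25
tcp_pos: [0.5926, -0.1812, 0.3239]
eef_rot: [-179.9, -0.0, -142.5]
contact_force: [0.6, 0.5, -2.8]
gripper_width: 0.0093
gripper_force: 54.9
time_s: 50.05
tcp_pos: [0.5978, -0.0505, 0.3237]
eef_rot: [-179.9, -0.0, -174.5]
contact_force: [0.7, 0.7, -2.4]
gripper_width: 0.0095
gripper_force: 54.9
t 50.0 tcp [ 0.5978 -0.0505  0.3237] [-179.9   -0.  -174.5] w 0.0095 F [ 0.7  0.7 -2.4] J [ 14.  11.   1.   0. -80. -98.]
 turn units [-0.01  0.    1.37] shift now-axes [-0.8   1.46 -0.07] target-axes [-0.66  1.53 -0.07]
```

```bash
python3 -m pendant '[[[-0.33,0.7,0,0,0,0.7,-1],[-0.33,0.6,0,0,0,0.67,-1],[0,0.23,0,0,0,0,-1],[0,0,0.5,0,0,0,-1],[0,0,0.6,0,0,0,-1],[0,0,0.5,0,0,0,-1],[0,0,0,0.4,0,0,-1],[0,0,0,0.8,0,0,-1]]]' 55
python3 -m pendant '[[[0,0,0,0.8,0,0,-1],[0,0,0,0.8,0,0,-1],[0,0,0,0.8,0,0,-1],[0,0,0,0.8,0,0,-1],[0,0,0,0.8,0,0,-1],[0,0,0,0.8,0,0,-1],[0,0,0,0.8,0,0,-1],[0,0,0,0.8,0,0,-1]]]' 55
python3 -m pendant '[[[0,0,0,0.8,0,0,-1],[0,0,0,0.8,0,0,-1],[0,0,0,0.8,0,0,-1],[0,0,0,0.8,0,0,-1],[0,0,0,0.8,0,0,-1],[0,0,0,0.8,0,0,-1],[0,0,0,0.8,0,0,-1],[0,0,0,0.2,0,0,-1]]]' 55
python3 -m pendant '[[[0,0,0,0,0,0,-1],[0,0,0,0,0,0,-1],[0,0,0,0,0,0,-1],[0,0,0,0,0,0,-1],[0,0,0,0,0,0,-1],[0,0,0,-1,0,0,-1],[0,0,0,-1,0,0,-1],[0,0,0,-1,0,0,-1]]]' 55
python3 - <<'E'
from h import *
plan(.611,-.02,.291,-180,0)
E
```

```text
time_s: 50.85
tcp_pos: [0.6092, -0.0214, 0.2912]
eef_rot: [-175.0, -0.0, -180.0]
contact_force: [-0.1, 0.0, -1.3]
gripper_width: 0.009
gripper_force: 54.9
time_s: 51.65
tcp_pos: [0.6096, -0.0197, 0.2916]
eef_rot: [-149.4, 0.1, -179.8]
contact_force: [0.1, -0.8, -2.8]
gripper_width: 0.009
gripper_force: 54.9
time_s: 52.45
tcp_pos: [0.6095, -0.0193, 0.2902]
eef_rot: [-126.2, -0.1, -179.7]
contact_force: [0.1, 0.4, -3.2]
gripper_width: 0.0094
gripper_force: 54.9
time_s: 53.25
tcp_pos: [0.6092, -0.0199, 0.2913]
eef_rot: [-138.5, -0.0, -179.8]
contact_force: [-0.3, -0.1, -2.2]
gripper_width: 0.0094
gripper_force: 54.9
t 53.2 tcp [ 0.6092 -0.0199  0.2913] [-138.5   -0.  -179.8] w 0.0094 F [-0.3 -0.1 -2.2] J [  35.   19.  -17.   33.  -83. -138.]
 turn units [-1.038e+01  1.000e-02  4.000e-02] shift now-axes [-0.09  0.01  0.02] target-axes [-0.09 -0.01  0.02]
```

```bash
python3 -m pendant '[[[0,0,0,-1,0,0,-1],[0,0,0,-1,0,0,-1],[0,0,0,-1,0,0,-1],[0,0,0,-1,0,0,-1],[0,0,0,-1,0,0,-1],[0,0,0,-1,0,0,-1],[0,0,0,-1,0,0,-1],[0,0,0,-1,0,0,-1]]]' 55
python3 -m pendant '[[[0,0,0,-1,0,0,-1],[0,0,0,-1,0,0,-1],[0,0,-0.4,-0.38,0,0,-1],[0,0,-0.8,0,0,0,-1],[0,0,-0.6,0,0,0,-1],[0,-0.5,0,0,0,-1,-1],[0.2,-0.8,0,0,0,-1,-1],[0.25,-0.78,0,0,0,-1,-1]]]' 55
python3 -m pendant '[[[0.25,-0.78,0,0,0,-1,-1],[0.25,-0.78,0,0,0,-1,-1],[0.46,-0.68,0,0,0,-1,-1],[0.46,-0.68,0,0,0,-1,-1],[0.46,-0.68,0,0,0,-1,-1],[0.46,-0.68,0,0,0,-1,-1],[0.63,-0.53,0,0,0,-1,-1],[0.63,-0.53,0,0,0,-1,-1]]]' 55
python3 - <<'E'
from h import *
S=cap('scene'); T=cap('top'); plan(.5837,-.4314,.2309,-78.4)
u=proj(T,[list(r.get_state()['tcp_pos'])])[0].astype(int); y0,x0=max(u[1]-40,0),u[0]-70
cv2.imwrite('pics/s7.png',np.hstack([cv2.resize(S['frame'][190:310,280:380],(400,480),interpolation=cv2.INTER_CUBIC),cv2.resize(T['frame'][y0:y0+120,x0:x0+100],(400,480),interpolation=cv2.INTER_CUBIC)]))
for n,c in(('t',T),('s',S)):
    w=world(c); p=w[near(w,0,.611,-.0065,.1,.15,.24)]; q=p[(p[:,2]<.178)&(p[:,2]>.168)]; t=p[p[:,2]>.222]
    print(n,len(q),circ(q),'tab',len(t),t.mean(0).round(4))
E
```

```text
time_s: 54.05
tcp_pos: [0.6088, -0.0202, 0.2917]
eef_rot: [-170.5, 0.0, -179.9]
contact_force: [0.1, -0.9, -2.0]
gripper_width: 0.0095
gripper_force: 54.9
time_s: 54.85
tcp_pos: [0.6034, -0.0621, 0.3278]
eef_rot: [-179.8, -0.1, -167.6]
contact_force: [0.5, -0.3, -1.7]
gripper_width: 0.0093
gripper_force: 54.9
time_s: 55.65
tcp_pos: [0.5856, -0.1922, 0.3282]
eef_rot: [-179.9, -0.2, -135.7]
contact_force: [-0.2, -0.7, -3.2]
gripper_width: 0.0094
gripper_force: 54.9
t 55.8 tcp [ 0.5854 -0.1931  0.3281] [-179.9   -0.2 -135.8] w 0.0093 F [ 0.8  0.3 -2.8] J [  0.  12.   3.   0. -81. -46.]
 turn units [-1.000e-02 -6.000e-02 -1.435e+01] shift now-axes [ 8.35 -8.48  4.91] target-axes [11.65  2.48  4.86]
t 158 (np.float64(0.6092174458539756), np.float64(-0.0027839220227235395), np.float64(0.07445971914233973)) tab 0 [nan nan nan]
s 412 (np.float64(0.6114060872608295), np.float64(-0.009403253226628216), np.float64(0.07802214514109047)) tab 72 [ 0.6257 -0.0899  0.2271]<stdin>:7: RuntimeWarning: Mean of empty slice.
  ret = um.true_divide(
```

View pics/s7.png

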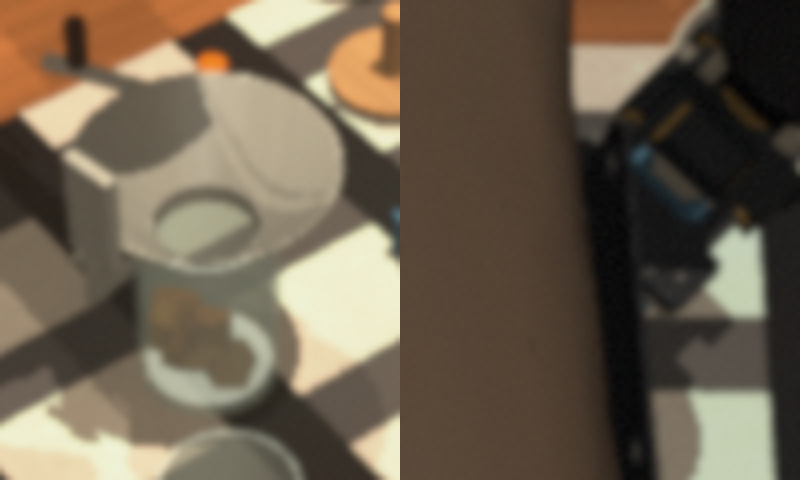

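The jar crop shows a heap of croutons at about (150–250, 300–380), with nothing left in the funnel. I put scoop C back and then check its tray.

```bash
python3 -m pendant '[[[0.67,-0.52,0,0,0,-1,-1],[0.67,-0.52,0,0,0,-1,-1],[0.67,-0.52,0,0,0,-1,-1],[0.67,-0.52,0.5,0,0,-1,-1],[0.79,-0.32,0.8,0,0,-1,-1],[0.79,-0.32,1,0,0,-1,-1],[0.79,-0.32,1,0,0,-1,-1],[0.79,-0.32,1,0,0,-1,-1]]]' 55
python3 -m pendant '[[[0.85,-0.03,1,0,0,-1,-1],[0.85,-0.03,1,0,0,-1,-1],[0.85,-0.03,1,0,0,-1,-1],[0.85,-0.03,1,0,0,-1,-1],[0.85,-0.03,0.5,0,0,-1,-1],[0.6,-0.03,0,0,0,-1.0,-1],[0,0,0,0,0,-0.35,-1],[0,0,0,0,0,0,-1]]]' 55
python3 -c "
from h import *
plan(.5837,-.4314,.0755,-78.4)"
```

```text
time_s: 56.55
tcp_pos: [0.5814, -0.3276, 0.2418]
eef_rot: [-180.0, -0.2, -103.7]
contact_force: [0.1, -0.0, -2.1]
gripper_width: 0.0097
gripper_force: 54.9
time_s: 57.35
tcp_pos: [0.5778, -0.4237, 0.1524]
eef_rot: [179.9, -0.2, -78.5]
contact_force: [-0.3, 0.5, -1.6]
gripper_width: 0.0095
gripper_force: 54.9
t 57.4 tcp [ 0.5778 -0.4237  0.1524] [179.9  -0.2 -78.5] w 0.0095 F [-0.3  0.5 -1.6] J [-21.  27.   1.   0. -65.  32.]
 turn units [ 0.02 -0.04 -0.03] shift now-axes [ 0.43 -0.22  3.85] target-axes [ 0.44 -0.21  3.85]
```

```bash
python3 -m pendant '[[[0.4,-0.2,0.3,0,0,0,-1],[0,0,0.8,0,0,0,-1],[0,0,0.8,0,0,0,-1],[0,0,0.8,0,0,0,-1],[0,0,0.6,0,0,0,-1],[0,0,0.3,0,0,0,-1],[0,0,0.15,0,0,0,-1],[0,0,0.1,0,0,0,-1]]]' 55
python3 -m pendant '[[[0,0,0.05,0,0,0,-1],[0,0,0,0,0,0,-1],[0,0,0,0,0,0,0],[0,0,0,0,0,0,0],[0,0,0,0,0,0,0],[0,0,0,0,0,0,0],[0,0,0,0,0,0,0],[0,0,-0.5,0,0,0,0]]]' 55
python3 -m pendant '[[[0,0,-1,0,0,0,0],[0,0,-1,0,0,0,0],[0,0,-1,0,0,0,0],[0,0,-1,0,0,0,0],[-0.8,0,-1,0,0,1,0],[-1,0,-1,0,0,1,0],[-1,0,-1,0,0,1,0],[-1,0.1,-1,0,0,1,0]]]'
python3 - <<'E'
from h import *
S=cap('scene'); T=cap('top'); plan(.624,-.09,.30,-171)
for nm,x,y in (('A',.688,.23),('B',.534,.396),('C',.577,-.431)):
    print(nm, topof([T,S],x,y,.05,.085,.105))
for k,(x,y) in dict(A=(.64,.222),B=(.493,.401),C=(.536,-.44)).items():
    for n,c in(('t',T),('s',S)):
        w=world(c);h=cv2.cvtColor(c['frame'],cv2.COLOR_BGR2HSV); m=near(w,0,x,y,.045,.012,.05)&(h[...,0]<20)&(h[...,1]>80); print(k,n,m.sum(),end='; ')
cv2.imwrite('pics/s8.png',np.hstack([cv2.resize(S['frame'][245:305,300:360],(400,400),interpolation=cv2.INTER_CUBIC),cv2.resize(T['frame'][200:320,430:550],(400,400),interpolation=cv2.INTER_CUBIC)]))
E
```

```text
time_s: 58.15
tcp_pos: [0.5836, -0.4318, 0.0765]
eef_rot: [180.0, -0.2, -78.4]
contact_force: [-0.8, 3.4, 8.9]
gripper_width: 0.0092
gripper_force: 54.9
time_s: 58.95
tcp_pos: [0.582, -0.431, 0.083]
eef_rot: [179.8, -0.0, -78.5]
contact_force: [-0.2, -0.7, -1.3]
gripper_width: 0.0433
gripper_force: 0.0
time_s: 59.75
tcp_pos: [0.5739, -0.3549, 0.2459]
eef_rot: [-180.0, -0.2, -94.6]
contact_force: [0.2, -0.5, 0.3]
gripper_width: 0.0439
gripper_force: 0.0
t 59.9 tcp [ 0.5754 -0.3545  0.2492] [-179.6   -0.3  -94.5] w 0.044 F [-0.6 -0.2 -0.1] J [-15.  19.   3.   0. -73.  10.]
 turn units [-0.12  0.   19.13] shift now-axes [-13.36  -1.41  -2.6 ] target-axes [-4.47 12.68 -2.54]
A [(16, array([0.6982, 0.1857, 0.0928]), array([0.6991, 0.1855, 0.0913])), (11, array([0.7029, 0.1859, 0.0926]), array([0.7018, 0.1857, 0.092 ]))]
B [(71, array([0.5348, 0.3969, 0.0932]), array([0.5354, 0.3976, 0.0921])), (62, array([0.5397, 0.3957, 0.0923]), array([0.5395, 0.3968, 0.0913]))]
C [None, (120, array([ 0.5845, -0.4328,  0.0927]), array([ 0.5834, -0.4322,  0.0924]))]
A t 0; A s 0; B t 0; B s 0; C t 0; C s 0;
```

View pics/s8.png

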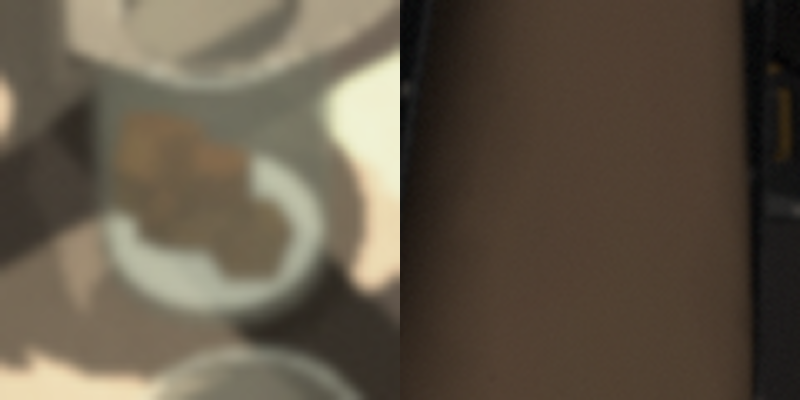

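The jar holds a heap consistent with all 5 croutons, left half (130–280, 120–270). No brown pixels remain in any tray. Scoop A has been nudged to about (0.70,0.18) but its tab is still at full height. Next I fetch the funnel.

```bash
python3 -m pendant '[[[-0.71,0.02,-0.65,0,0,1,0],[-0.71,0.02,-0.65,0,0,1,0],[-0.71,0.02,-0.65,0,0,1,0],[-0.71,0.02,-0.65,0,0,1,0],[-0.67,0.21,0,0,0,1,0],[-0.67,0.21,0,0,0,1,0],[-0.67,0.21,0,0,0,1,0],[-0.67,0.21,0,0,0,1,0]]]'
python3 -m pendant '[[[-0.59,0.39,0,0,0,1,0],[-0.59,0.39,0,0,0,1,0],[-0.59,0.39,0,0,0,1,0],[-0.59,0.39,0,0,0,1,0],[-0.46,0.54,0,0,0,1,0],[-0.46,0.54,0,0,0,1,0],[-0.46,0.54,0,0,0,1,0],[-0.46,0.54,0,0,0,1,0]]]'
python3 -m pendant '[[[-0.3,0.64,0,0,0,1,0],[-0.3,0.64,0,0,0,1,0],[-0.3,0.64,0,0,0,1,0],[0,0,0,0,0,0,0],[0,0,0,0,0,0,0],[0,0,0,0,0,0,0],[0,0,0,0,0,0,0],[0,0,0,0,0,0,0]]]'
python3 -c "
from h import *
plan(.6238,-.0899,.208,-171)"
```

```text
time_s: 60.65
tcp_pos: [0.5915, -0.2439, 0.2961]
eef_rot: [-179.9, -0.1, -126.6]
contact_force: [0.1, 0.1, -1.4]
gripper_width: 0.0438
gripper_force: 0.0
time_s: 61.45
tcp_pos: [0.6091, -0.1322, 0.2957]
eef_rot: [-179.8, -0.1, -158.6]
contact_force: [-0.5, -0.2, 1.0]
gripper_width: 0.0438
gripper_force: 0.0
time_s: 62.25
tcp_pos: [0.6146, -0.091, 0.2954]
eef_rot: [-179.8, -0.0, -170.5]
contact_force: [-0.5, 1.0, 0.2]
gripper_width: 0.0439
gripper_force: 0.0
t 62.2 tcp [ 0.6146 -0.091   0.2954] [-179.8   -0.  -170.5] w 0.0439 F [-0.5  1.   0.2] J [ 10.  13.   1.   0. -77. -90.]
 turn units [-0.04 -0.01  0.13] shift now-axes [-0.46 -0.01  4.37] target-axes [-0.46 -0.02  4.37]
```

```bash
python3 -m pendant '[[[-0.46,0,0.5,0,0,0.13,0],[0,0,1,0,0,0,0],[0,0,1,0,0,0,0],[0,0,1,0,0,0,0],[0,0,0.6,0,0,0,0],[0,0,0.27,0,0,0,0],[0,0,0,0,0,0,-1],[0,0,0,0,0,0,-1]]]' 50
python3 -m pendant '[[[0,0,0,0,0,0,-1],[0,0,0,0,0,0,-1],[0,0,0,0,0,0,-1],[0,0,0,0,0,0,-1],[0,0,0,0,0,0,-1],[0,0,0,0,0,0,-1],[0,0,0,0,0,0,-1],[0,0,0,0,0,0,-1]]]' 50
python3 -m pendant '[[[0,0,-0.2,0,0,0,-1],[0,0,-0.5,0,0,0,-1],[0,0,-0.8,0,0,0,-1],[0,0,-1,0,0,0,-1],[0,0,-1,0,0,0,-1],[0,0,-0.8,0,0,0,-1],[0.3,-0.4,0,0,0,0,-1],[0.5,-0.8,0,0,0,0,-1]]]' 50
python3 -c "
from h import *
plan(.530,-.303,.097,-171)"
```

```text
time_s: 63.05
tcp_pos: [0.6244, -0.0893, 0.2088]
eef_rot: [-179.8, 0.0, -171.0]
contact_force: [-0.4, -0.5, 0.1]
gripper_width: 0.0331
gripper_force: 0.0
time_s: 63.85
tcp_pos: [0.6239, -0.0892, 0.2081]
eef_rot: [-179.8, -0.0, -171.0]
contact_force: [-1.0, 0.7, 2.4]
gripper_width: 0.0084
gripper_force: 50.0
time_s: 64.65
tcp_pos: [0.6114, -0.1153, 0.2939]
eef_rot: [-179.9, -0.0, -170.9]
contact_force: [-0.1, 0.5, -1.5]
gripper_width: 0.0086
gripper_force: 50.0
t 64.7 tcp [ 0.6114 -0.1153  0.2939] [-179.9   -0.  -170.9] w 0.0086 F [-0.1  0.5 -1.5] J [  7.  13.   0.   0. -77. -88.]
 turn units [-0.04 -0.01  0.02] shift now-axes [ 5.5  -8.6   9.87] target-axes [ 5.49 -8.63  9.84]
```

```bash
python3 -m pendant '[[[0.6,-0.9,0,0,0,0,-1],[0.64,-1,0,0,0,0,-1],[0.64,-1,0,0,0,0,-1],[0.64,-1,0,0,0,0,-1],[0.64,-1,0,0,0,0,-1],[0.64,-1,0,0,0,0,-1],[0.64,-1,0.5,0,0,0,-1],[0.64,-1,0.8,0,0,0,-1]]]' 50
python3 -m pendant '[[[0.4,-0.6,1,0,0,0,-1],[0,-0.1,1,0,0,0,-1],[0,0,1,0,0,0,-1],[0,0,1,0,0,0,-1],[0,0,1,0,0,0,-1],[0,0,1,0,0,0,-1],[0,0,0.9,0,0,0,-1],[0,0,0.5,0,0,0,-1]]]' 50
python3 -m pendant '[[[0,0,0.3,0,0,0,-1],[0,0,0.2,0,0,0,-1],[0,0,0.2,0,0,0,-1],[0,0,0.1,0,0,0,-1],[0,0,0,0,0,0,-1],[0,0,0,0,0,0,-1],[0,0,0,0,0,0,-1],[0,0,0,0,0,0,-1]]]' 50
python3 -c "
from h import *
plan(.530,-.303,.097,-171)"
```

```text
time_s: 65.45
tcp_pos: [0.5346, -0.2893, 0.2682]
eef_rot: [-179.8, -0.0, -171.0]
contact_force: [0.5, 0.1, -0.5]
gripper_width: 0.0086
gripper_force: 50.0
time_s: 66.25
tcp_pos: [0.5279, -0.3033, 0.1181]
eef_rot: [-179.9, -0.2, -171.0]
contact_force: [-0.2, 0.4, -0.8]
gripper_width: 0.0085
gripper_force: 50.0
time_s: 67.05
tcp_pos: [0.5306, -0.3028, 0.1049]
eef_rot: [-179.8, -0.0, -171.0]
contact_force: [-0.6, -0.0, -1.4]
gripper_width: 0.0083
gripper_force: 50.0
t 67.0 tcp [ 0.5306 -0.3028  0.1049] [-179.8   -0.  -171. ] w 0.0083 F [-0.6 -0.  -1.4] J [-11.  20. -16.   0. -54. -70.]
 turn units [-0.04 -0.    0.01] shift now-axes [ 0.03 -0.    0.4 ] target-axes [ 0.03 -0.    0.4 ]
```

```bash
python3 -m pendant '[[[0,0,0.2,0,0,0,-1],[0,0,0.15,0,0,0,-1],[0,0,0.1,0,0,0,-1],[0,0,0,0,0,0,-1],[0,0,0,0,0,0,0],[0,0,0,0,0,0,0],[0,0,0,0,0,0,0],[0,0,0,0,0,0,0]]]' 50
python3 -m pendant '[[[0,0,0,0,0,0,0],[0,0,-0.5,0,0,0,0],[0,0,-1,0,0,0,0],[0,0,-1,0,0,0,0],[0,0,-1,0,0,0,0],[0,0,-1,0,0,0,0],[0,0,-1,0,0,0,0],[0,0,-1,0,0,0,0]]]' 50
python3 -m pendant '[[[0,0.5,-1,0,0,0,0],[0,1,-0.5,0,0,0,0],[0,1,0,0,0,0,0],[0,1,0,0,0,0,0],[0,1,0,0,0,0,0],[0,1,0,0,0,0,0],[0,1,0,0,0,0,0],[0,1,0,0,0,0,0]]]'
python3 - <<'E'
from h import *
S=cap('scene'); T=cap('top'); plan(.4745,.254,.047,-171)
for n,c in(('t',T),('s',S)):
    w=world(c); p=w[near(w,0,.517,-.22,.12,.004,.14)]; q=p[(p[:,2]>.055)&(p[:,2]<.068)]; t=p[p[:,2]>.085]; print(n,'funnel rim',len(q),circ(q) if len(q)>9 else 0,t.mean(0).round(3),t[:,2].max() if len(t) else 0)
    p=w[near(w,0,.52,.02,.14,.16,.22)]; print('latch knob',len(p),p.mean(0).round(4),p.min(0).round(4),p.max(0).round(4))
print('lid',topof([T,S],.475,.253,.03,.064,.08))
E
```

```text
time_s: 67.85
tcp_pos: [0.5303, -0.3027, 0.0953]
eef_rot: [-179.9, -0.1, -171.0]
contact_force: [0.6, 0.5, 0.1]
gripper_width: 0.0343
gripper_force: 0.0
time_s: 68.65
tcp_pos: [0.5304, -0.3025, 0.2274]
eef_rot: [-179.8, 0.0, -171.0]
contact_force: [0.8, -0.2, 1.3]
gripper_width: 0.0439
gripper_force: 0.0
time_s: 69.45
tcp_pos: [0.5067, -0.1535, 0.2561]
eef_rot: [-179.8, 0.0, -171.0]
contact_force: [0.6, 0.4, 0.4]
gripper_width: 0.044
gripper_force: 0.0
t 69.5 tcp [ 0.5067 -0.1527  0.2564] [-179.8    0.  -170.9] w 0.0438 F [0.  0.1 0.6] J [  5.   5. -14.   0. -70. -86.]
 turn units [-0.04  0.01  0.03] shift now-axes [-1.62 20.36 10.41] target-axes [-1.59 20.34 10.47]
t funnel rim 276 (np.float64(0.517278198990706), np.float64(-0.21942328103285225), np.float64(0.07611418001145731)) [ 0.517 -0.301  0.107] 0.1198575142424176<stdin>:5: RuntimeWarning: Mean of empty slice.
  ret = um.true_divide(
Traceback (most recent call last):
ValueError: zero-size array to reduction operation minimum which has no identity
```

The funnel stands on the table again, with its rim at 62 mm. I go on to the lid.

```bash
python3 -m pendant '[[[-0.08,1,0,0,0,0,0],[-0.08,1,0,0,0,0,0],[-0.08,1,0,0,0,0,0],[-0.08,1,0,0,0,0,0],[-0.08,1,0,0,0,0,0],[-0.08,1,0,0,0,0,0],[-0.08,1,0,0,0,0,0],[-0.08,1,0,0,0,0,0]]]'
python3 -m pendant '[[[-0.08,1,0,0,0,0,0],[-0.08,1,0,0,0,0,0],[-0.08,1,0,0,0,0,0],[-0.08,1,0,0,0,0,0],[-0.08,1,0,0,0,0,0],[-0.08,1,0,0,0,0,0],[-0.08,1,0,0,0,0,0],[-0.08,1,0,0,0,0,0]]]'
python3 -m pendant '[[[-0.08,1,0,0,0,0,0],[-0.08,1,0,0,0,0,0],[-0.08,1,0,0,0,0,0],[-0.08,1,0,0,0,0,0],[0,0.35,0.5,0,0,0,0],[0,0,1,0,0,0,0],[0,0,1,0,0,0,0],[0,0,1,0,0,0,0]]]'
python3 - <<'E'
from h import *
S=cap('scene'); T=cap('top'); plan(.4745,.254,.047,-171)
for n,c in(('t',T),('s',S)):
    w=world(c)
    p=w[near(w,0,.50,.02,.08,.16,.19)]; print('latch knob',len(p),p.mean(0).round(4) if len(p) else 0,((p.min(0)+p.max(0))/2).round(4) if len(p) else 0)
print('lid',topof([T,S],.475,.253,.03,.064,.08))
E
```

```text
time_s: 70.35
tcp_pos: [0.4946, 0.0061, 0.2554]
eef_rot: [-179.8, -0.0, -171.0]
contact_force: [1.0, -0.1, -0.0]
gripper_width: 0.0436
gripper_force: 0.0
time_s: 71.15
tcp_pos: [0.4823, 0.1663, 0.255]
eef_rot: [-179.8, -0.0, -171.0]
contact_force: [0.1, -0.2, 0.4]
gripper_width: 0.0438
gripper_force: 0.0
time_s: 71.95
tcp_pos: [0.4746, 0.2522, 0.1829]
eef_rot: [-179.8, -0.1, -171.0]
contact_force: [-0.4, 0.8, 1.4]
gripper_width: 0.044
gripper_force: 0.0
t 72.0 tcp [0.4733 0.2511 0.1811] [-179.7   -0.3 -171. ] w 0.0437 F [ 0.2  0.  -0.3] J [  49.    9.  -20.    0.  -61. -130.]
 turn units [-0.08 -0.08 -0.  ] shift now-axes [-0.12  0.17  6.7 ] target-axes [-0.08  0.14  6.7 ]
latch knob 38 [4.666e-01 2.000e-04 1.790e-01] [4.672e-01 2.000e-04 1.725e-01]
latch knob 51 [ 0.4721 -0.0023  0.1747] [ 0.4703 -0.0008  0.1725]
lid [None, (34, array([0.4771, 0.2528, 0.0676]), array([0.477 , 0.253 , 0.0684]))]
```

```bash
python3 -m pendant '[[[-0.05,0.08,1,0,0,0,0],[0,0,1,0,0,0,0],[0,0,1,0,0,0,0],[0,0,1,0,0,0,0],[0,0,1,0,0,0,0],[0,0,1,0,0,0,0],[0,0,0.65,0,0,0,0],[0,0,0,0,0,0,-1]]]'
python3 -m pendant '[[[0,0,0,0,0,0,-1],[0,0,0,0,0,0,-1],[0,0,0,0,0,0,-1],[0,0,0,0,0,0,-1],[0,0,0,0,0,0,-1],[0,0,0,0,0,0,-1],[0,0,0,0,0,0,-1],[0,0,0,0,0,0,-1]]]' 40
python3 -c "
from h import *
plan(.611,-.0065,.23,-171)"
python3 -m pendant '[[[0,0,-0.3,0,0,0,-1],[0,0,-0.8,0,0,0,-1],[0,0,-1,0,0,0,-1],[0,0,-1,0,0,0,-1],[0,0,-1,0,0,0,-1],[0,0,-1,0,0,0,-1],[0,0,-1,0,0,0,-1],[0,0,-1,0,0,0,-1]]]' 40
python3 -m pendant '[[[0,-0.4,-1,0,0,0,-1],[-0.3,-0.8,-1,0,0,0,-1],[-0.5,-0.9,-1,0,0,0,-1],[-0.5,-0.9,0,0,0,0,-1],[-0.5,-0.9,0,0,0,0,-1],[-0.5,-0.9,0,0,0,0,-1],[-0.5,-0.9,0,0,0,0,-1],[-0.5,-0.9,0,0,0,0,-1]]]' 40
python3 - <<'E'
from h import *
plan(.611,-.0065,.23,-171)
S=cap('scene'); T=cap('top'); x,y,z=r.get_state()['tcp_pos']
for n,c in(('t',T),('s',S)):
    w=world(c); p=w[near(w,0,x,y,.06,z-.04,z-.022)]; print(n,len(p),circ(p) if len(p)>9 else 0,p[:,2].mean())
E
```

```text
time_s: 72.85
tcp_pos: [0.4751, 0.2532, 0.0501]
eef_rot: [-179.7, -0.2, -171.0]
contact_force: [-0.2, -0.1, -0.5]
gripper_width: 0.04
gripper_force: 0.0
time_s: 73.65
tcp_pos: [0.4762, 0.2549, 0.052]
eef_rot: [-179.9, 0.1, -170.9]
contact_force: [-0.8, 1.2, 6.1]
gripper_width: 0.0203
gripper_force: 40.0
t 73.7 tcp [0.4762 0.2549 0.052 ] [-1.799e+02  1.000e-01 -1.709e+02] w 0.0203 F [-0.8  1.2  6.1] J [  49.   18.  -28.    0.  -44. -130.]
 turn units [-0.02  0.02  0.01] shift now-axes [ -4.61 -13.98  -8.87] target-axes [ -4.61 -13.96  -8.9 ]
time_s: 74.45
tcp_pos: [0.4749, 0.2537, 0.1937]
eef_rot: [-179.8, -0.1, -171.0]
contact_force: [0.3, 0.2, -0.7]
gripper_width: 0.0204
gripper_force: 40.0
time_s: 75.25
tcp_pos: [0.5611, 0.1334, 0.2531]
eef_rot: [-179.8, -0.1, -171.0]
contact_force: [0.3, 0.9, -1.5]
gripper_width: 0.0206
gripper_force: 40.0
t 75.2 tcp [0.5611 0.1334 0.2531] [-1.798e+02 -1.000e-01 -1.710e+02] w 0.0206 F [ 0.3  0.9 -1.5] J [  33.   10.   -9.    0.  -71. -114.]
 turn units [-0.04 -0.03  0.  ] shift now-axes [-1.37 -7.3   1.18] target-axes [-1.37 -7.3   1.16]
t 404 (np.float64(0.5397137732470122), np.float64(0.12919327668301572), np.float64(0.024207939119384892)) 0.2148144171187221
s 631 (np.float64(0.5611113415804233), np.float64(0.13287840144949162), np.float64(0.03337164414986269)) 0.21582305336053997
```

```bash
python3 -m pendant '[[[-0.17,-1,0,0,0,0,-1],[-0.2,-1,0,0,0,0,-1],[-0.2,-1,0,0,0,0,-1],[-0.2,-1,0,0,0,0,-1],[-0.2,-1,0,0,0,0,-1],[-0.2,-1,0,0,0,0,-1],[-0.2,-0.8,0,0,0,0,-1],[-0.2,-0.5,0,0,0,0,-1]]]' 40
python3 -m pendant '[[[0,0,0,0,0,0,-1],[0,0,0.6,0,0,0,-1],[0,0,0.8,0,0,0,-1],[0,0,0.7,0,0,0,-1],[0,0,0.5,0,0,0,-1],[0,0,0,0,0,0,-1],[0,0,0,0,0,0,-1],[0,0,0,0,0,0,-1]]]' 40
python3 - <<'E'
from h import *
plan(.611,-.0065,.172,-171)
S=cap('scene'); T=cap('top'); x,y,z=r.get_state()['tcp_pos']
for n,c in(('t',T),('s',S)):
    w=world(c); h=cv2.cvtColor(c['frame'],cv2.COLOR_BGR2HSV); m=near(w,0,x,y,.07,.14,.175)&(h[...,0]<20)&(h[...,1]>70); p=w[m]; q=p[p[:,2]<.165]; print(n,len(p),p[:,2].min(),((q.min(0)+q.max(0))/2).round(4),(q.max(0)-q.min(0)).round(3))
E
```

```text
time_s: 76.15
tcp_pos: [0.6152, -0.0057, 0.2536]
eef_rot: [-179.8, -0.1, -171.0]
contact_force: [-0.1, 0.4, -0.7]
gripper_width: 0.0201
gripper_force: 40.0
time_s: 76.95
tcp_pos: [0.6158, -0.0048, 0.2025]
eef_rot: [-179.8, 0.0, -171.0]
contact_force: [-0.0, -0.1, -0.7]
gripper_width: 0.0203
gripper_force: 40.0
t 77.0 tcp [ 0.6158 -0.0048  0.2025] [-179.8    0.  -171. ] w 0.0203 F [-0.  -0.1 -0.7] J [ 18.  16.  -9.   0. -66. -99.]
 turn units [-0.04  0.01  0.01] shift now-axes [ 0.25 -0.04  1.53] target-axes [ 0.25 -0.05  1.53]
t 549 0.1563869121116521 [ 0.5937 -0.0039  0.1607] [0.055 0.088 0.009]
s 844 0.14225690239533226 [0.6152 0.0023 0.1536] [0.096 0.11  0.023]
```

```bash
python3 -m pendant '[[[0.24,-0.06,0,0,0,0,-1],[0,0,0.3,0,0,0,-1],[0,0,0.4,0,0,0,-1],[0,0,0.3,0,0,0,-1],[0,0,0.25,0,0,0,-1],[0,0,0.15,0,0,0,-1],[0,0,0,0,0,0,-1],[0,0,0,0,0,0,-1]]]' 40
python3 -m pendant '[[[0,0,0.1,0,0,0,-1],[0,0,0.1,0,0,0,-1],[0,0,0,0,0,0,-1],[0,0,0,0,0,0,-1],[0,0,0,0,0,0,-1],[0,0,0,0,0,0,-1],[0,0,0,0,0,0,-1],[0,0,0,0,0,0,-1]]]' 40
python3 -c "
from h import *
plan(.611,-.0065,.172,-171)"
```

```text
time_s: 77.85
tcp_pos: [0.6109, -0.0069, 0.1741]
eef_rot: [-179.8, -0.0, -171.0]
contact_force: [-2.1, 0.9, 3.6]
gripper_width: 0.0199
gripper_force: 40.0
time_s: 78.65
tcp_pos: [0.6112, -0.0066, 0.1734]
eef_rot: [-179.8, 0.1, -170.9]
contact_force: [-10.9, 3.9, 24.0]
gripper_width: 0.0203
gripper_force: 40.0
t 78.7 tcp [ 0.6112 -0.0066  0.1734] [-1.798e+02  1.000e-01 -1.709e+02] w 0.0203 F [-10.9   3.9  24. ] J [ 18.  16. -12.   0. -62. -99.]
 turn units [-0.04  0.03  0.02] shift now-axes [0.01 0.01 0.07] target-axes [0.01 0.   0.07]
```

```bash
python3 -m pendant '[[[0,0,-0.15,0,0,0,-1],[0,0,0,0,0,0,-1],[0,0,0,0,0,0,-0.3],[0,0,0,0,0,0,-0.3],[0,0,0,0,0,0,-0.3],[0,0,0,0,0,0,-0.3],[0,0,-0.5,0,0,0,-0.3],[0,0,-1,0,0,0,-0.3]]]' 40
python3 -m pendant '[[[0,0,-1,0,0,0,-0.3],[0,0,-1,0,0,0,-0.3],[0.5,-1,-1,0,0,0,-1],[1,-1,0,0,0,0,-1],[1,-1,0,0,0,0,-1],[1,-1,0,0,0,0,-1],[1,-1,0,0,0,0,-1],[1,-1,0,0,0,0,-1]]]'
python3 - <<'E'
from h import *
plan(.43,-.03,.25,-171)
S=cap('scene'); T=cap('top')
for n,c in(('t',T),('s',S)):
    w=world(c); h=cv2.cvtColor(c['frame'],cv2.COLOR_BGR2HSV); m=near(w,0,.611,-.0065,.055,.12,.2)&(h[...,0]<25)&(h[...,1]>60); p=w[m]
    d=p[(p[:,2]<.143)]; k=p[p[:,2]>.184]; print(n,'disc',len(d),((d.min(0)+d.max(0))/2).round(4),(d.max(0)-d.min(0)).round(3),'knob',len(k),k.mean(0).round(4),p[:,2].max())
    e=d[abs(d[:,2]-np.median(d[:,2]))<.004]; A=np.c_[e[:,:2]-[.611,-.0065],np.ones(len(e))]; print('plane',np.linalg.lstsq(A,e[:,2],rcond=None)[0].round(4),circ(e))
    p=w[near(w,0,.47,0,.06,.16,.19)]; print('latch knob',len(p),p.mean(0).round(4) if len(p) else 0)
cv2.imwrite('pics/s9.png',np.hstack([cv2.resize(S['frame'][180:300,270:390],(400,400),interpolation=cv2.INTER_CUBIC),cv2.resize(T['frame'][180:300,280:400],(400,400),interpolation=cv2.INTER_CUBIC)]))
E
```

```text
time_s: 79.45
tcp_pos: [0.6098, -0.0071, 0.202]
eef_rot: [-179.8, -0.2, -171.0]
contact_force: [1.1, 0.0, 0.8]
gripper_width: 0.0306
gripper_force: 0.0
time_s: 80.25
tcp_pos: [0.5203, -0.1434, 0.2641]
eef_rot: [-179.8, 0.0, -171.0]
contact_force: [0.6, -0.1, 0.5]
gripper_width: 0.0003
gripper_force: 0.0
t 80.2 tcp [ 0.5203 -0.1434  0.2641] [-179.8    0.  -171. ] w 0.0003 F [ 0.6 -0.1  0.5] J [  6.   6. -12.   0. -71. -87.]
 turn units [-0.04  0.    0.01] shift now-axes [3.57 6.31 0.68] target-axes [3.57 6.31 0.7 ]Traceback (most recent call last):
  File "<stdin>", line 6, in <module>
    return umr_minimum(a, axis, None, out, keepdims, initial, where)
ValueError: zero-size array to reduction operation minimum which has no identity
```

Run:
```python
from h import *
T,S=load('top'),load('scene')
for n,c in(('t',T),('s',S)):
    w=world(c); p=w[near(w,0,.611,-.0065,.06,.10,.21)]; print(n,len(p),p.min(0).round(3) if len(p) else 0,p.max(0).round(3) if len(p) else 0)
    if len(p)<20: continue
    print(np.histogram(p[:,2],bins=np.arange(.1,.211,.005))[0])
    k=p[p[:,2]>.186]; print('knob',len(k),k.mean(0).round(4))
    e=p[abs(p[:,2]-.137)<.006]; A=np.c_[e[:,:2]-[.611,-.0065],np.ones(len(e))]; s=np.linalg.lstsq(A,e[:,2],rcond=None)[0]; print('plane',len(e),s.round(4),((e.min(0)+e.max(0))/2).round(4),(e.max(0)-e.min(0)).round(3))
    p=w[near(w,0,.47,0,.06,.16,.19)]; print('latch knob',len(p),p.mean(0).round(4) if len(p) else 0)
cv2.imwrite('pics/s9.png',np.hstack([cv2.resize(S['frame'][180:300,270:390],(400,400),interpolation=cv2.INTER_CUBIC),cv2.resize(T['frame'][180:300,280:400],(400,400),interpolation=cv2.INTER_CUBIC)]))
```

```text
t 0 0 0
s 1297 [ 0.562 -0.066  0.1  ] [0.657 0.04  0.193]
[ 51  55  61  78  46  15 295 496  16  15  19  12  16  17  18  12  13  45
  17   0   0   0]
knob 59 [ 0.6115 -0.009   0.1892]
plane 791 [-0.001   0.0014  0.1357] [ 0.6097 -0.0076  0.137 ] [0.095 0.095 0.012]
latch knob 55 [ 0.4722 -0.0023  0.1737]
```

The lid is level, with its disc top at 136 mm, and centred on the jar. Next is the latch knob at about (0.4695,-0.001). I take it between the pads and lead it along the arc.

```bash
python3 - <<'E'
from h import *
plan(.4695,-.001,.178,-171)
P=np.array([.572,.057]); k=np.array([.4695,-.001]); d=k-P; print(np.hypot(*d),np.degrees(np.arctan2(d[1],d[0])))
a0=np.degrees(np.arctan2(d[1],d[0])); a=np.radians(np.linspace(a0,-77.5,10)); W=P+np.hypot(*d)*np.c_[np.cos(a),np.sin(a)]; W[-1:]
D=np.diff(W,axis=0)/.02; y=np.radians(-171); X=np.c_[D@[np.cos(y),np.sin(y)],D@[np.sin(y),-np.cos(y)]]; print(W.round(3).tolist()); print(X.round(2).tolist())
E
python3 -m pendant '[[[0.4,0.8,0,0,0,0,-0.1],[0.5,0.9,0,0,0,0,-0.1],[0.5,1,0,0,0,0,-0.1],[0.5,1,0,0,0,0,-0.1],[0.5,1,0,0,0,0,-0.1],[0.4,1,0,0,0,0,-0.1],[0,1,0,0,0,0,-0.1],[0,0.8,0,0,0,0,-0.1]]]' 40
python3 -c "
from h import *
plan(.4695,-.001,.178,-171)"
```

```text
t 80.3 tcp [ 0.5193 -0.1445  0.2644] [-179.8    0.  -171.1] w 0.0001 F [0.1 0.4 0.4] J [  5.   6. -12.   0. -72. -87.]
 turn units [-0.05  0.   -0.02] shift now-axes [1.35 7.49 4.3 ] target-axes [1.34 7.47 4.32]
0.11777202554087281 -150.49648970071965
[[0.469, -0.001], [0.479, -0.015], [0.49, -0.027], [0.503, -0.038], [0.517, -0.047], [0.532, -0.054], [0.548, -0.058], [0.564, -0.061], [0.581, -0.06], [0.597, -0.058]]
[[-0.35, -0.76], [-0.45, -0.7], [-0.54, -0.63], [-0.63, -0.55], [-0.7, -0.45], [-0.76, -0.35], [-0.8, -0.24], [-0.82, -0.13], [-0.83, -0.01]]
time_s: 81.15
tcp_pos: [0.442, -0.0019, 0.2637]
eef_rot: [-179.9, 0.0, -170.9]
contact_force: [0.7, 0.2, -0.1]
gripper_width: 0.0394
gripper_force: 0.0
t 81.2 tcp [ 0.442  -0.0019  0.2637] [-179.9    0.  -170.9] w 0.0394 F [ 0.7  0.2 -0.1] J [  26.   -4.  -23.    0.  -71. -107.]
 turn units [-0.04  0.01  0.01] shift now-axes [-1.36 -0.16  4.29] target-axes [-1.37 -0.17  4.28]
```

```bash
python3 -m pendant '[[[-0.7,-0.08,0,0,0,0,-0.1],[-0.66,-0.08,0,0,0,0,-0.1],[0,0,0.8,0,0,0,-0.1],[0,0,1,0,0,0,-0.1],[0,0,1,0,0,0,-0.1],[0,0,1,0,0,0,-0.1],[0,0,0.48,0,0,0,-0.1],[0,0,0,0,0,0,-1]]]' 40
python3 -m pendant '[[[0,0,0,0,0,0,-1],[0,0,0,0,0,0,-1],[0,0,0,0,0,0,-1],[0,0,0,0,0,0,-1],[0,0,0,0,0,0,-1],[0,0,0,0,0,0,-1],[0,0,0,0,0,0,-1],[0,0,0,0,0,0,-1]]]' 40
python3 -c "
from h import *
plan(.4695,-.001,.178,-171)"
```

```text
time_s: 81.95
tcp_pos: [0.4693, -0.0029, 0.176]
eef_rot: [-179.8, -0.2, -171.0]
contact_force: [-0.4, -1.2, 1.0]
gripper_width: 0.0359
gripper_force: 0.0
time_s: 82.75
tcp_pos: [0.4694, -0.0022, 0.1772]
eef_rot: [-179.8, -0.0, -171.0]
contact_force: [-0.3, -0.4, -0.1]
gripper_width: 0.0004
gripper_force: 0.0
t 82.8 tcp [ 0.4694 -0.0022  0.1772] [-179.8   -0.  -171. ] w 0.0004 F [-0.3 -0.4 -0.1] J [  24.    3.  -28.    0.  -59. -105.]
 turn units [-0.04 -0.01  0.01] shift now-axes [-0.02  0.06 -0.04] target-axes [-0.02  0.06 -0.04]
```

```bash
python3 -m pendant '[[[0,0,-0.5,0,0,0,-1],[0,0,-1,0,0,0,-1],[0,0,-1,0,0,0,-1],[0,0,-1,0,0,0,-1],[0.5,0,-1,0,0,0,-0.1],[0.5,1,0,0,0,0,-0.1],[0.5,1,0,0,0,0,-0.1],[0.5,1,0,0,0,0,-0.1]]]' 40
python3 - <<'E'
from h import *
S=cap('scene'); T=cap('top'); plan(.4695,-.001,.178,-171)
for n,c in(('t',T),('s',S)):
    w=world(c); p=w[near(w,0,.50,.0,.11,.155,.187)]; m=near(w,0,.50,.0,.12,.14,.149); q=w[m]
    print(n,'knob',len(p),p.mean(0).round(4) if len(p) else 0,p.min(0).round(3) if len(p) else 0,p.max(0).round(3) if len(p) else 0,'bar',len(q),q.min(0).round(3) if len(q) else 0,q.max(0).round(3) if len(q) else 0)
k=proj(S,[[.47,-.001,.165]])[0].astype(int)
cv2.imwrite('pics/s10.png',np.hstack([cv2.resize(S['frame'][k[1]-50:k[1]+70,k[0]-40:k[0]+80],(400,400),interpolation=cv2.INTER_CUBIC),cv2.resize(T['frame'][190:310,280:400],(400,400),interpolation=cv2.INTER_CUBIC)]))
E
```

```text
time_s: 83.55
tcp_pos: [0.4201, 0.0514, 0.268]
eef_rot: [-179.9, 0.0, -171.0]
contact_force: [0.4, 0.7, 0.7]
gripper_width: 0.0269
gripper_force: 0.0
t 83.7 tcp [0.4197 0.0521 0.2681] [-179.9    0.  -170.9] w 0.0349 F [ 0.8 -1.1 -0. ] J [  34.   -6.  -24.    0.  -72. -115.]
 turn units [-0.03  0.01  0.03] shift now-axes [-2.03 -3.01  4.51] target-axes [-2.04 -3.01  4.51]
t knob 41 [ 0.6017 -0.0063  0.1749] [ 0.598 -0.017  0.156] [0.609 0.004 0.187] bar 9 [ 0.598 -0.011  0.141] [0.607 0.003 0.148]
s knob 71 [ 0.4894 -0.004   0.1722] [ 0.463 -0.018  0.156] [0.608 0.006 0.187] bar 274 [ 0.447 -0.042  0.14 ] [0.619 0.068 0.149]
```

Run:
```python
from h import *
S=load('scene'); w=world(S)
p=w[near(w,0,.48,.0,.07,.150,.190)]; print('knob',len(p),p.mean(0).round(4),p.min(0).round(3),p.max(0).round(3))
k=p[p[:,2]>.178]; print('top',len(k),k.mean(0).round(4),k.min(0).round(4),k.max(0).round(4))
q=w[near(w,0,.5,.02,.09,.136,.150)]; c=q[:,:2].mean(0); u,s,v=np.linalg.svd(q[:,:2]-c); print('bar c',c,'dir',v[0],np.degrees(np.arctan2(v[0][1],v[0][0])),'ext',((q[:,:2]-c)@v[0]).min(),((q[:,:2]-c)@v[0]).max())
```

```text
knob 74 [ 0.4733 -0.0021  0.1688] [ 0.463 -0.012  0.15 ] [0.508 0.019 0.186]
top 22 [ 0.4712 -0.0015  0.1817] [ 0.4642 -0.008   0.178 ] [0.4762 0.0063 0.1856]
bar c [0.52784339 0.02272827] dir [0.91765477 0.39737857] 23.414402435420328 ext -0.08672046138780516 0.06321650491450502
```

View pics/s10.png

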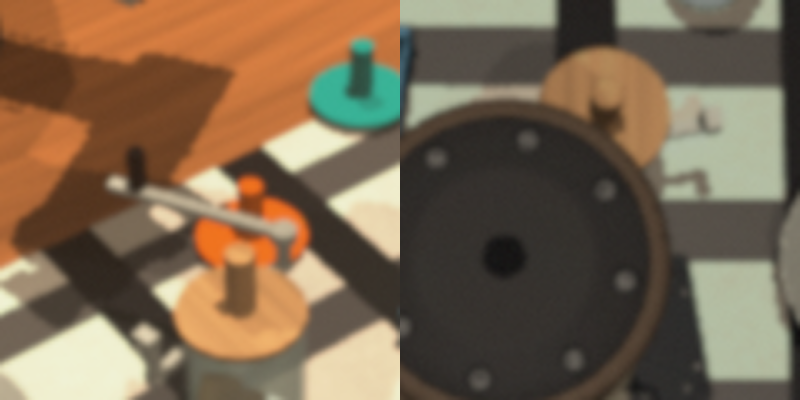

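The last picture shows the latch bar with its black knob at (135,165) in the left half. It is still open and has not moved, so the pads met nothing. Instead I'll push bar and knob together with shut fingers, set slightly lower.

```bash
cat > arc.py <<'E'
from h import *
P=np.array([.572,.057]); y=np.radians(-171); tx=np.array([np.cos(y),np.sin(y)]); ty=np.array([np.sin(y),-np.cos(y)])
def F(deg,gap=0,rho=.110):
    a=np.radians(deg); b=np.array([np.cos(a),np.sin(a)]); n=np.array([-b[1],b[0]])
    return P+rho*b-(.0095*abs(n@tx)+.021*abs(n@ty)+.007+gap)*n
if __name__=='__main__':
    A=np.r_[-152,np.linspace(-146,-78,11)]; W=np.array([F(-150,.012)]+[F(a) for a in A]); print(W.round(4).tolist())
    D=np.diff(W,axis=0)/.02; print(np.c_[A,D@tx,D@ty].round(2).tolist())
    plan(*W[0],.166,-171)
E
python3 arc.py
```

```text
[[0.4557, 0.0384], [0.4608, 0.0318], [0.464, 0.0204], [0.4692, 0.0077], [0.4762, -0.0044], [0.4848, -0.0158], [0.495, -0.0262], [0.5067, -0.0353], [0.5197, -0.0428], [0.5338, -0.0486], [0.5487, -0.0524], [0.5642, -0.0542], [0.5777, -0.0543]]
[[-152.0, -0.2, -0.36], [-146.0, -0.07, -0.59], [-139.2, -0.16, -0.67], [-132.4, -0.25, -0.66], [-125.6, -0.34, -0.63], [-118.8, -0.42, -0.59], [-112.0, -0.51, -0.54], [-105.2, -0.58, -0.47], [-98.4, -0.65, -0.4], [-91.6, -0.71, -0.31], [-84.8, -0.75, -0.21], [-78.0, -0.67, -0.11]]
t 83.7 tcp [0.4197 0.0521 0.2681] [-179.9    0.  -170.9] w 0.0349 F [ 0.8 -1.1 -0. ] J [  34.   -6.  -24.    0.  -72. -115.]
 turn units [-0.03  0.01  0.03] shift now-axes [-1.67 -0.95  5.11] target-axes [-1.67 -0.96  5.11]
```

```bash
python3 -m pendant '[[[-0.8,-0.45,0,0,0,0,-1],[-0.87,-0.5,0,0,0,0,-1],[0,0,0.8,0,0,0,-1],[0,0,1,0,0,0,-1],[0,0,1,0,0,0,-1],[0,0,1,0,0,0,-1],[0,0,0.9,0,0,0,-1],[0,0,0.4,0,0,0,-1]]]' 20
python3 -m pendant '[[[0,0,0,0,0,0,-1],[-0.2,-0.36,0,0,0,0,-1],[-0.07,-0.59,0,0,0,0,-1],[-0.16,-0.67,0,0,0,0,-1],[-0.25,-0.66,0,0,0,0,-1],[0,0,0,0,0,0,-1],[0,0,0,0,0,0,-1],[0,0,0,0,0,0,-1]]]' 20
python3 - <<'E'
from arc import *
plan(*F(-132.4),.166,-171)
S=cap('scene'); w=world(S)
p=w[near(w,0,.49,-.02,.06,.150,.186)]; print('knob?',len(p),p.mean(0).round(4),p.min(0).round(3),p.max(0).round(3))
h=cv2.cvtColor(S['frame'],cv2.COLOR_BGR2HSV)
m=near(w,0,.49,-.02,.07,.152,.187)&(h[...,2]<70); print('dark',m.sum(),w[m].mean(0).round(4) if m.any() else 0)
E
```

```text
time_s: 84.45
tcp_pos: [0.456, 0.0366, 0.164]
eef_rot: [-179.8, -0.1, -171.0]
contact_force: [-0.7, 0.1, 0.3]
gripper_width: 0.0005
gripper_force: 0.0
time_s: 85.25
tcp_pos: [0.477, -0.0059, 0.1654]
eef_rot: [-179.8, -0.0, -171.0]
contact_force: [-0.2, -0.0, 0.6]
gripper_width: 0.0005
gripper_force: 0.0
t 85.2 tcp [ 0.477  -0.0059  0.1654] [-179.8   -0.  -171. ] w 0.0005 F [-0.2 -0.   0.6] J [  23.    4.  -28.    0.  -58. -104.]
 turn units [-0.04 -0.01 -0.  ] shift now-axes [ 0.03  0.08 -0.03] target-axes [ 0.03  0.08 -0.03]
knob? 121 [ 0.4921 -0.0232  0.1741] [ 0.468 -0.038  0.15 ] [0.509 0.011 0.186]
dark 66 [ 0.4967 -0.0299  0.1704]
```

The knob is moving with the fingers, now at about (0.496,-0.030). I continue the arc.

```bash
python3 -m pendant '[[[-0.34,-0.6,0,0,0,0,-1],[-0.42,-0.59,0,0,0,0,-1],[-0.51,-0.54,0,0,0,0,-1],[-0.58,-0.47,0,0,0,0,-1],[-0.65,-0.4,0,0,0,0,-1],[-0.7,-0.31,0,0,0,0,-1],[0,0,0,0,0,0,-1],[0,0,0,0,0,0,-1]]]' 20
python3 - <<'E'
from arc import *
plan(*F(-91.6),.166,-171)
S=cap('scene'); w=world(S); h=cv2.cvtColor(S['frame'],cv2.COLOR_BGR2HSV)
m=near(w,0,.585,-.055,.045,.152,.187)&(h[...,2]<70); p=w[m]; print('dark',m.sum(),p.mean(0).round(4),p.min(0).round(4),p.max(0).round(4))
a=np.radians(-91.6); print('pred',P+.118*np.array([np.cos(a),np.sin(a)]))
E
```

```text
time_s: 86.1
tcp_pos: [0.5496, -0.0536, 0.1647]
eef_rot: [-179.8, -0.1, -171.0]
contact_force: [-0.5, 0.0, 0.4]
gripper_width: 0.0005
gripper_force: 0.0
t 86.1 tcp [ 0.5496 -0.0536  0.1647] [-1.798e+02 -1.000e-01 -1.710e+02] w 0.0005 F [-0.5  0.   0.4] J [ 15.  12. -19.   0. -59. -96.]
 turn units [-0.04 -0.03 -0.01] shift now-axes [ 0.03  0.06 -0.07] target-axes [ 0.03  0.07 -0.07]
dark 81 [ 0.5747 -0.0609  0.1724] [ 0.5579 -0.0682  0.1523] [ 0.5823 -0.0486  0.1862]
pred [ 0.56870525 -0.06095399]
```

```bash
python3 -m pendant '[[[-0.5,-0.12,0,0,0,0,-1],[-0.4,-0.08,0,0,0,0,-1],[-0.3,-0.03,0,0,0,0,-1],[-0.2,0,0,0,0,0,-1],[0,0,0,0,0,0,-1],[0,0,0,0,0,0,-1],[0,0,0,0,0,0,-1],[0,0,0,0,0,0,-1]]]' 20
python3 - <<'E'
from arc import *
plan(*F(-78),.166,-171)
S=cap('scene'); w=world(S); h=cv2.cvtColor(S['frame'],cv2.COLOR_BGR2HSV)
m=near(w,0,.60,-.058,.035,.152,.187)&(h[...,2]<70); p=w[m]; print('dark',m.sum(),p.mean(0).round(4),p.min(0).round(4),p.max(0).round(4))
E
```

```text
time_s: 86.95
tcp_pos: [0.5758, -0.0539, 0.1649]
eef_rot: [-179.8, -0.3, -171.0]
contact_force: [-6.6, -1.1, 3.6]
gripper_width: 0.0006
gripper_force: 3.5
t 87.0 tcp [ 0.5758 -0.0539  0.1649] [-179.8   -0.3 -171. ] w 0.0006 F [-6.6 -1.1  3.6] J [ 14.  14. -16.   0. -60. -95.]
 turn units [-0.04 -0.07 -0.  ] shift now-axes [-0.09 -0.03 -0.06] target-axes [-0.09 -0.03 -0.06]
dark 83 [ 0.5969 -0.0585  0.1717] [ 0.5828 -0.0655  0.1529] [ 0.6037 -0.0463  0.1846]
```

```bash
python3 -m pendant '[[[-0.1,0,0,0,0,0,-1],[-0.1,0,0,0,0,0,-1],[0,0,0,0,0,0,-1],[0,0,0,0,0,0,-1],[0,0,0,0,0,0,-1],[0,0,0,0,0,0,-1],[0,0,0,0,0,0,-1],[0,0,0,0,0,0,-1]]]' 20
python3 -m pendant '[[[0.4,0,0,0,0,0,-1],[0.8,0,0,0,0,0,-1],[1,0,0,0,0,0,-1],[0.5,0,-0.7,0,0,0,-1],[0,0,-1,0,0,0,-1],[0,0,-1,0,0,0,-1],[0,0,-1,0,0,0,-1],[0,0,-1,0,0,0,-1]]]' 20
python3 -m pendant '[[[0.5,-0.8,0,0,0,0,-1],[0.5,-1,0,0,0,0,-1],[0.5,-1,0,0,0,0,-1],[0.5,-1,0,0,0,0,-1],[0.5,-1,0,0,0,0,-1],[0,-1,0,0,0,0,-1],[0,-1,0,0,0,0,-1],[0,-0.5,0,0,0,0,-1]]]' 20
python3 - <<'E'
from arc import *
plan(.45,-.2,.26,-171)
S=cap('scene'); T=cap('top')
for n,c in(('t',T),('s',S)):
    w=world(c); h=cv2.cvtColor(c['frame'],cv2.COLOR_BGR2HSV)
    m=near(w,0,.595,-.058,.03,.155,.187)&(h[...,2]<90); p=w[m]; print(n,'latch knob',m.sum(),p.mean(0).round(4) if len(p) else 0)
    q=w[near(w,0,.611,-.0065,.03,.18,.2)]; print('lid knob',len(q),q.mean(0).round(4) if len(q) else 0,q[:,2].max() if len(q) else 0)
    e=w[near(w,0,.611,-.0065,.05,.130,.1375)]
    if len(e)>20: print('disc',len(e),((e.min(0)+e.max(0))/2).round(4),np.linalg.lstsq(np.c_[e[:,:2]-[.611,-.0065],np.ones(len(e))],e[:,2],rcond=None)[0].round(4))
    for nm,x,y in (('A',.695,.2),('B',.534,.396),('C',.58,-.431)): 
        tt=w[near(w,0,x,y,.06,.085,.105)]; print(nm,len(tt),tt.mean(0).round(3) if len(tt) else 0,tt[:,2].max() if len(tt) else 0)
    f=w[near(w,0,.517,-.22,.075,.05,.07)]; print('funnel',len(f),circ(f) if len(f)>9 else 0)
E
```

```text
time_s: 87.8
tcp_pos: [0.5764, -0.054, 0.1646]
eef_rot: [-179.8, -0.6, -171.0]
contact_force: [-17.5, -0.6, 9.7]
gripper_width: 0.0006
gripper_force: 8.7
time_s: 88.6
tcp_pos: [0.5291, -0.0608, 0.2617]
eef_rot: [-179.8, 0.1, -171.0]
contact_force: [-0.8, 0.0, -0.5]
gripper_width: 0.0004
gripper_force: 0.0
time_s: 89.4
tcp_pos: [0.5026, -0.2143, 0.2611]
eef_rot: [-179.8, 0.1, -171.0]
contact_force: [0.4, 0.3, -0.8]
gripper_width: 0.0003
gripper_force: 0.0
t 89.4 tcp [ 0.5026 -0.2143  0.2611] [-1.798e+02  1.000e-01 -1.710e+02] w 0.0003 F [ 0.4  0.3 -0.8] J [ -2.   7. -12.   0. -71. -79.]
 turn units [-0.05  0.01 -0.  ] shift now-axes [2.49 1.12 0.05] target-axes [2.49 1.12 0.05]
t latch knob 0 0
lid knob 0 0 0
A 70 [0.697 0.172 0.093] 0.09776293839152804
B 73 [0.535 0.397 0.093] 0.09939022511804588
C 0 0 0
funnel 94 (np.float64(0.5131364620401182), np.float64(-0.22570603824620855), np.float64(0.06459707955070047))
s latch knob 63 [ 0.5978 -0.0599  0.1713]
lid knob 72 [ 0.6127 -0.0097  0.1883] 0.1927588044776335
disc 589 [ 0.6105 -0.0071  0.1338] [-0.0025  0.003   0.1351]
A 76 [0.702 0.169 0.093] 0.10105598240180103
B 59 [0.539 0.397 0.092] 0.10007832936292761
C 120 [ 0.585 -0.433  0.093] 0.09885146223930057
funnel 491 (np.float64(0.51721820249764), np.float64(-0.2195962627340866), np.float64(0.0701396555610485))
```

Run:
```python
from h import *
for n in('scene','top'):
    c=load(n); w=world(c); h=cv2.cvtColor(c['frame'],cv2.COLOR_BGR2HSV)
    m=(h[...,0]<22)&(h[...,1]>80)&(w[...,2]>.012)&(w[...,2]<.04)&(w[...,0]>.3)&(w[...,0]<.9)&(abs(w[...,1])<.6)
    k,l,st,ce=cv2.connectedComponentsWithStats(m.astype(np.uint8))
    print(n,[(st[i,4],np.nanmean(w[l==i],0).round(2).tolist()) for i in range(1,k) if st[i,4]>12])
S=load('scene'); w=world(S); q=w[near(w,0,.583,0,.085,.141,.150)]; q=q[(q[:,1]<.05)&(q[:,1]>-.075)]; f=np.polyfit(q[:,1],q[:,0],1); print('bar dx/dy',f,len(q))
print('stay',r.get_state()['qd'].round(2))
```

```text
scene [(np.int32(170), [0.33, 0.48, 0.03]), (np.int32(267), [0.37, 0.43, 0.03]), (np.int32(557), [0.64, 0.52, 0.03]), (np.int32(259), [0.43, 0.12, 0.02]), (np.int32(219), [0.8, 0.1, 0.03])]
top [(np.int32(139), [0.77, 0.12, 0.03]), (np.int32(251), [0.63, 0.5, 0.03]), (np.int32(157), [0.65, 0.56, 0.03]), (np.int32(599), [0.44, 0.12, 0.01]), (np.int32(20), [0.41, 0.09, 0.01]), (np.int32(214), [0.36, 0.43, 0.03]), (np.int32(128), [0.32, 0.48, 0.03])]
bar dx/dy [-0.18734746  0.58937477] 185
stay [ 1.48 -0.57 -1.22 -0.48  0.15 -1.25]
```

```bash
python3 -c "
from plant import r
print(r.close_job())"
```

```text
the job is handed in; nothing more can be done
None
```

The job is handed in, though the hand-in returned no verdict. By the cameras, no crouton is left in any scoop or on the table (I saw a heap in the jar but could not count all five), the funnel is on its neck, the scoops are upright (one was knocked a few centimetres during the run), the lid is level and centred, and the latch is against its stop.

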